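Nest the turned pots and close them with the lid

ROBOT

A 6-joint arm with a two-finger parallel gripper is mounted at the origin on the work surface. World frame = base frame: x ahead of the robot, y to its left, z up, the work surface at z = 0. Lengths are in mm, angles in rad, forces in N, time in s.
With the tool pointing down it reaches from about 400 to 925 mm from the base axis. Payload 12.5 kg.
Tool frame: the origin (TCP) lies at the very end of the fingers, on their centre line; the grasp point (between the pads) lies behind it (env.grip_depth is the z of the grasp point in the tool frame, in mm); z points along the fingers, y is the line along which they close (so a half turn about z gives the same grasp; the last joint's range is limited). The gripper opens to 95 mm and grips with 3 to 60 N. Pads are 20 mm wide; open, the fingers measure 119 mm over their backs; the gripper's body (75 mm by 180 mm) begins 59 mm behind the grasp point.
Start: joints at [1.038, 0.491, 1.559, -0, 1.092, -0.106], TCP at [258.711, 568.96, 214.661] pointing down, gripper open.
Joint ranges: [-3.1, 3.1], [-0.84, 2.19], [0.05, 2.79], [-1.13, 4.28], [0.06, 2.93], [-2.69, 2.69]. Speed limits (rad/s): [2.22, 2.22, 2.79, 3.14, 3.14, 3.14].

INTERFACE

Orientations are given as [roll, pitch, yaw] about the fixed x, y, z axes, in that order (R = Rz(yaw) Ry(pitch) Rx(roll)).
In Python, from cell import env, optics gives the robot as it stands.
- The arm moves only by the tool step_arm, never from a script. Its argument "moves" is a list of rows, each an object of numbers: "tx", "ty", "tz": the shift along the tool's x, y, z in mm; "roll": the turn about the tool's z in rad. In form: [{"tx": .., "ty": .., "tz": .., "roll": ..}, ...]. A call has 1 to 12 rows; each row is the pose to reach, as a shift and turn from the pose commanded when the call began, along the tool's axes at that moment; what a row does not reach only later rows make up. A row lasts 1/12 s, in which the tool goes at most 41.7 mm and 7.16 degrees, less where a joint would pass 70% of its speed; a pose out of reach is approached as far as the arm can. A call with a gripper value outside its range is refused whole. "grip" is the finger opening in mm, from 0 to 95.1, set as the call begins (left out, the last holds). The fingers move at their own pace and stop on an object; the grip force is fixed at half the most. Time passes only in rows, so rows that repeat a pose let the fingers close. It gives the time, the measured TCP pose, the force, the opening and the grip force at its end, in the units of the state.
- env.state(): the state, without advancing time (a new reading comes with each control period).
- optics.read_camera(name): name is "side" or "top" or "wrist"; returns a dict with "pixels" (480x640x3 uint8, blue, green, red), "mtx" (3x3 intrinsics, pixels), "dist" ([k1, k2, p1, p2, k3] as OpenCV has them; the pictures are not rectified), "view" (4x4, takes a point from world to camera coordinates). Camera axes: x right, y down, z forward; pixel columns grow to the right and rows downward; lengths in mm; the calibration is good to about 2 mm. A picture is of the moment at which its call begins. There is no depth.
- env.job_done(): hands the job in; it is judged then, once.
The state is a dict: "t": time; "joints": joint angles; "qvel": joint speeds; "tau": joint torques, N m; "eef_pos": TCP position; "tcp_rot": TCP orientation; "ft_force": force on the tool from outside, world axes, zero at the start; "moment": the same for the moment, N m; "opening": opening from 0.0 (shut) to 1.0 (fully open); "grip_force": force on a finger pad.
Only numpy, scipy, OpenCV 4.12 (cv2) and the standard library are available. Lean on these libraries where they do the work, as an engineer would, in place of code of your own. Each camera call takes 0.05 s, during which the arm holds its last target. There are 200 camera calls.

TASK

Pack the finished set of three turned wooden pots into one nest on the bench: the middle pot goes inside the widest and the narrowest inside the middle one, all upright and each standing fully down on the floor of the pot around it, and the thin round wooden lid lies flat and centred on the rim of the narrowest pot so that it covers the mouth. Set every piece down gently instead of dropping it, and leave everything else on the bench where it is.

Things in the scene. Friction and masses are not known exactly. Their poses are not given: they have to be found in the camera images.
- wide_pot: the widest of three open turned wooden pots (all of the same wood, round, mouth up, with a foot tapering in below a straight vertical rim band 32 mm deep). Outside 150 mm across at the rim and 120 mm at the foot, 60 mm high, wall 9 mm, so inside 132 mm across at the mouth and about 102 mm at the floor; floor 8 mm thick. Origin: centre of its underside, z up
- middle_pot: the middle pot, like the widest: outside 102 mm across at the rim and 86 mm at the foot, 80 mm high, wall 8 mm, so inside 86 mm across at the mouth and about 70 mm at the floor; floor 8 mm thick. Seated in the widest pot its rim stands 28 mm above that pot's rim. Origin: centre of its underside, z up
- narrow_pot: the narrowest pot, like the others but tallest: outside 64 mm across at the rim and 56 mm at the foot, 100 mm high, wall 7 mm, inside 50 mm across at the mouth; floor 8 mm thick. Seated in the middle pot its rim stands 28 mm above that pot's rim. Origin: centre of its underside, z up
- narrow_pot_rim (a point): centre of the narrowest pot's mouth, level with its rim, 100 mm above its underside; z up
- lid_center (a point): centre (mid-thickness, 4 mm above its underside) of the lid: a plain flat wooden disc of the same wood, 68 mm across and 8 mm thick, lying flat on the bench; both faces are alike
- spindle: bystander: turned pale-wood spindle with square ends, 270 x 36 x 36 mm, lying along its own x. Origin: centre of its underside
- gouge: bystander: turning gouge, wooden handle and steel blade, 360 mm long, 36 mm high, lying along its own x. Origin: centre of its underside
- sanding_block: bystander: cork sanding block 110 x 62 x 38 mm. Origin: centre of its underside
- faceplate: bystander: dark steel lathe faceplate lying flat, disc 90 mm across and 12 mm thick with a hub 40 mm across, 32 mm high in all. Origin: centre of its underside
- wax_tin: bystander: closed plain metal tin 84 mm across, 50 mm high. Origin: centre of its underside
- offcut: bystander: pale wooden offcut block 70 x 55 x 45 mm. Origin: centre of its underside
- brush: bystander: hand brush 200 mm long, lying along its own x. Origin: centre of its underside
- lid: the same lid. Origin: centre of its underside as it lies at the start, z up

How it is judged (in metres and radians):
At the end, for the whole second after the job is handed in: Wide pot upright on the bench; middle pot on its floor, narrow pot on the middle's floor (within 4 mm of down, 10 mm of centre, 0.06 rad of upright); lid flat on the narrow rim (within 3 mm, centred within 10 mm, 0.06 rad). All at rest; bystanders within 30 mm of their start (angle between each of wide_pot, middle_pot, narrow_pot's own z axis and vertical below 0.06 rad and height (world z) of wide_pot between -0.003 and 0.005 m and horizontal distance between middle_pot and wide_pot below 0.01 m and z of middle_pot in the frame of wide_pot between 0.005 and 0.012 m and horizontal distance between narrow_pot and middle_pot below 0.01 m and z of narrow_pot in the frame of middle_pot between 0.005 and 0.012 m and horizontal distance between lid_center and narrow_pot_rim below 0.01 m and z of lid_center in the frame of narrow_pot_rim between 0.001 and 0.007 m and angle between the z axis of lid_center and the z axis of narrow_pot_rim, either way round below 0.06 rad and linear speed of each of wide_pot, middle_pot, narrow_pot, lid below 0.02 m/s and distance of each of spindle, gouge, sanding_block, faceplate, wax_tin, offcut, brush from where it was at the start of the episode below 0.03 m); the robot touches nothing.
It fails at once if a pot or the lid is dropped: it falls freely, touching nothing, at more than 0.7 m/s (a fall of about 25 mm) ((linear speed of wide_pot above 0.7 m/s and contact force between wide_pot and anything else below 0.02 N) or (linear speed of middle_pot above 0.7 m/s and contact force between middle_pot and anything else below 0.02 N) or (linear speed of narrow_pot above 0.7 m/s and contact force between narrow_pot and anything else below 0.02 N) or (linear speed of lid above 0.7 m/s and contact force between lid and anything else below 0.02 N)).
It also fails if it takes over 72 s, if anything falls off the work surface, if the arm or the gripper's body presses on something with over 40 N, if the wrist force passes 120 N, or if a joint passes its speed limit or range.

## Working session

There is one attempt and no reset: what is moved stays moved. The work goes in short steps, Python scripts to look and compute and a tool call to move; the robot and the scene stay as the last step left them, time stands still between calls to the robot, and variables do not carry over. Pictures are saved under pics/ and viewed, at most 10 in all, crops included, and the job is handed in when it is done.

Besides the shell and the picture viewer there is one more tool, called after "Emit:" as name([rows], argument=value, ...), one row to a line, values as JSON. step_arm: Moves the arm, as the interface text tells. Its arguments: {"type":"object","properties":{"moves":{"type":"array"},"grip":{"type":"number"}},"required":["moves"]}

```bash
ls; mkdir -p pics
python3 - <<'E'
from cell import env, optics
import cv2,numpy as np
print(env.state(), env.grip_depth)
for n in("side","top","wrist"):
    d=optics.read_camera(n); cv2.imwrite(f"pics/{n}0.png",d["pixels"]); print(n,np.round(d["mtx"],1).tolist(),d["dist"],np.round(d["view"],3).tolist())
E
```

```text
pics
{'t': 0.0, 'joints': array([ 1.03840380e+00,  4.91559014e-01,  1.55942514e+00, -4.41803045e-05,
        1.09170200e+00, -1.05620669e-01]), 'qvel': array([-1.22048728e-03,  4.07672381e-04,  5.83526459e-05,  1.31817131e-03,
        4.24122176e-04, -9.62549614e-04]), 'tau': array([ 8.36797371e-04, -6.12654090e+01, -2.58189315e+01,  6.92310906e-02,
        4.81397426e-02, -9.55186692e-05]), 'eef_pos': array([258.59055717, 568.73890356, 214.07045998]), 'tcp_rot': array([-3.14050112e+00, -7.63155439e-05,  2.71484114e+00]), 'ft_force': array([-0.41526063, -0.44560961, -0.70988894]), 'moment': array([-0.09589763, -0.02947404,  0.00848576]), 'grip_force': 0.0, 'opening': 0.9993436747225128} -18.8
side [[475.5, 0.0, 319.7], [0.0, 475.5, 237.0], [0.0, 0.0, 1.0]] [-0.00582454  0.          0.          0.          0.        ] [[0.908, -0.419, -0.016, -510.92], [-0.29, -0.599, -0.747, 221.588], [0.303, 0.683, -0.665, 1079.531], [0.0, 0.0, 0.0, 1.0]]
top [[522.3, 0.0, 323.3], [0.0, 522.3, 241.7], [0.0, 0.0, 1.0]] [-0.02606069  0.          0.          0.          0.        ] [[-0.001, -1.0, 0.015, -19.643], [-0.981, -0.002, -0.194, 574.916], [0.194, -0.015, -0.981, 1169.567], [0.0, 0.0, 0.0, 1.0]]
wrist [[352.5, 0.0, 317.5], [0.0, 352.5, 239.9], [0.0, 0.0, 1.0]] [-0.06823358  0.          0.          0.          0.        ] [[0.414, 0.91, -0.001, -625.816], [0.87, -0.396, 0.294, -32.81], [0.267, -0.122, -0.956, 391.656], [0.0, 0.0, 0.0, 1.0]]
```

View pics/top0.png

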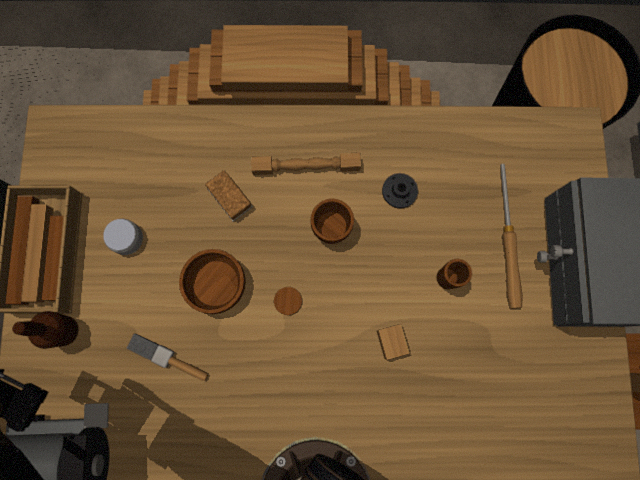

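View pics/side0.png

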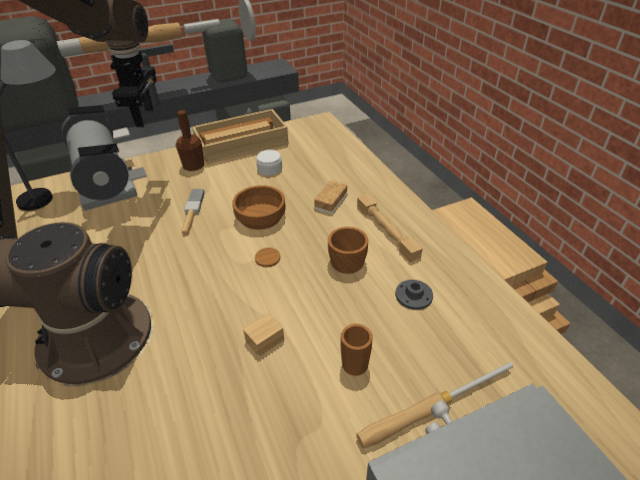

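The top view shows the wide pot at about (212,282), middle pot (332,221), narrow pot (455,273) and lid (288,301). The side view shows them at (259,207), (348,250), (356,350) and (267,257).

```bash
cat > h.py <<'E'
from cell import env, optics
import cv2,numpy as np
from scipy.spatial.transform import Rotation as R
def cam(n,save=None):
    d=optics.read_camera(n)
    if save: cv2.imwrite("pics/"+save,d["pixels"])
    return d
def und(d,uv): return cv2.undistortPoints(np.float64(uv).reshape(-1,1,2),np.array(d["mtx"]),np.array(d["dist"])).reshape(-1,2)
def ray(d,uv):
    V=np.array(d["view"]); p=und(d,uv); c=-V[:3,:3].T@V[:3,3]
    return c,np.c_[p,np.ones(len(p))]@V[:3,:3]
def plane(d,uv,z):
    c,r=ray(d,uv); return c+r*((z-c[2])/r[:,2])[:,None]
def tri(d1,u1,d2,u2):
    P=[np.array(d["view"])[:3] for d in(d1,d2)]
    X=cv2.triangulatePoints(P[0],P[1],und(d1,u1).T,und(d2,u2).T); return (X[:3]/X[3]).T
def mask(d,smin=150,vmax=150):
    h=cv2.cvtColor(d["pixels"],cv2.COLOR_BGR2HSV)
    m=((h[...,0]<15)&(h[...,1]>smin)&(h[...,2]<vmax)).astype(np.uint8)*255
    return cv2.morphologyEx(cv2.morphologyEx(m,cv2.MORPH_OPEN,np.ones((3,3))),cv2.MORPH_CLOSE,np.ones((7,7)))
def blobs(m,amin=200):
    c,_=cv2.findContours(m,cv2.RETR_EXTERNAL,cv2.CHAIN_APPROX_NONE)
    return [k for k in c if cv2.contourArea(k)>amin]
def circ(p):  # algebraic circle fit on xy
    A=np.c_[2*p[:,:2],np.ones(len(p))]; s=np.linalg.lstsq(A,(p[:,:2]**2).sum(1),rcond=None)[0]
    return s[:2],np.sqrt(s[2]+s[:2]@s[:2])
def tool(dxyz): # world shift -> tool axes
    return R.from_euler("xyz",env.state()["tcp_rot"]).inv().apply(dxyz)
E
python3 - <<'E'
from h import *
T,S=cam("top"),cam("side")
for d,n in((T,"top"),(S,"side")):
    for p in ([(212,282),(332,221),(455,273),(288,301),(250,400)] if n=="top" else [(259,207),(348,250),(356,350),(267,257)]):
        print(n,p,cv2.cvtColor(d["pixels"],cv2.COLOR_BGR2HSV)[p[1],p[0]])
    for k in blobs(mask(d),150):
        x,y,w,h=cv2.boundingRect(k)
        print(n,(x,y,w,h),cv2.contourArea(k))
rt=[(212,279),(332,219),(457,271),(288,301)]
rs=[(259,203),(348,240),(356,336),(267,257)]
print(np.round(tri(T,rt,S,rs)))
cr=np.hstack([cv2.resize(T["pixels"][180:320,170:350],None,fx=2.2,fy=2.2),cv2.resize(T["pixels"][180:320,400:500],None,fx=2.2,fy=2.2)])
h,w=cr.shape[:2]
s=cv2.resize(S["pixels"][170:390,200:420],(330,330)); m=cv2.resize(cv2.cvtColor(mask(S),cv2.COLOR_GRAY2BGR)[170:390,200:420],(280,280))
cv=np.zeros((h+280,w,3),np.uint8); cv[:h]=cr; s=cv2.resize(s,(280,280)); cv[h:,:280]=s; cv[h:,280:560]=m
cv2.imwrite("pics/c1.png",cv[:600]);print(cv.shape)
E
```

```text
top (212, 282) [ 12 189 104]
top (332, 221) [ 12 185 106]
top (455, 273) [ 17 232  55]
top (288, 301) [ 12 182 119]
top (250, 400) [ 17 139 132]
top (627, 334, 13, 39) 396.0
top (32, 314, 26, 18) 169.0
top (274, 287, 28, 28) 533.0
top (440, 259, 32, 29) 301.0
top (180, 249, 64, 65) 3095.0
top (42, 216, 21, 85) 1026.5
top (311, 206, 43, 37) 944.5
top (6, 197, 26, 107) 1377.5
side (259, 207) [ 14 157 162]
side (348, 250) [ 13 159  98]
side (356, 350) [ 14 162  82]
side (267, 257) [ 14 153 168]
side (342, 326, 29, 49) 992.5
side (329, 228, 37, 45) 1198.0
side (235, 186, 50, 43) 1509.5
side (178, 111, 23, 59) 565.0
[[ 486.  240.   47.]
 [ 625.  -39.   76.]
 [ 498. -320.   96.]
 [ 440.   65.    4.]]
(588, 616, 3)
```

View pics/c1.png

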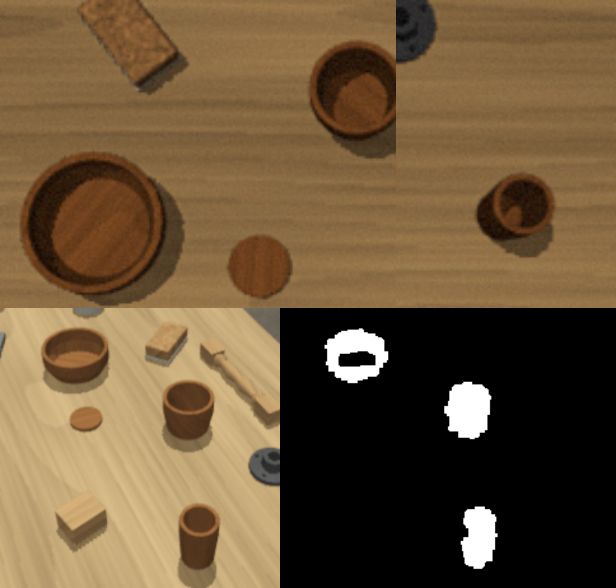

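The crops show clean rims and a flat lid, and the triangulated heights (47, 76, 96 and 4 mm) roughly agree with the text. I'll fly over the wide pot for a close view, turning the tool so its y axis lies along world x.

Emit:
step_arm([
  {"tx": -343,"ty": -205,"tz": -16,"roll": 1.144},
  {"tx": -343,"ty": -205,"tz": -16,"roll": 1.144},
  {"tx": -343,"ty": -205,"tz": -16,"roll": 1.144},
  {"tx": -343,"ty": -205,"tz": -16,"roll": 1.144},
  {"tx": -343,"ty": -205,"tz": -16,"roll": 1.144},
  {"tx": -343,"ty": -205,"tz": -16,"roll": 1.144},
  {"tx": -343,"ty": -205,"tz": -16,"roll": 1.144},
  {"tx": -343,"ty": -205,"tz": -16,"roll": 1.144},
  {"tx": -343,"ty": -205,"tz": -16,"roll": 1.144},
  {"tx": -343,"ty": -205,"tz": -16,"roll": 1.144},
  {"tx": -343,"ty": -205,"tz": -16,"roll": 1.144},
  {"tx": -343,"ty": -205,"tz": -16,"roll": 1.144},
])

```text
t: 1.25
eef_pos: [486.6, 239.3, 230.6]
tcp_rot: [-3.141, -0.0, 1.568]
ft_force: [-0.9, 0.2, -0.5]
opening: 1.0
grip_force: 0.0
```

Run:
```python
from h import *
s=env.state(); print(s["eef_pos"],s["tcp_rot"],s["joints"],s["qvel"])
d=cam("wrist","w1.png")
for k in blobs(mask(d),400): print(cv2.boundingRect(k),cv2.contourArea(k),cv2.fitEllipse(k))
```

```text
[486.6393007  239.32107292 230.55197617] [-3.14146285e+00 -1.22624780e-04  1.56848529e+00] [3.35152614e-01 3.56665334e-01 1.74170355e+00 1.83649895e-04
 1.04330566e+00 3.37371197e-01] [ 4.85212915e-02 -2.81026628e-03  9.78646811e-03  4.22038006e-03
 -9.25917449e-05  6.06809797e-03]
(387, 378, 65, 31) 1373.5 ((418.4131774902344, 395.6062927246094), (30.630460739135742, 65.64655303955078), 91.6961669921875)
(258, 316, 50, 29) 1111.5 ((281.9549255371094, 331.6208801269531), (29.64394760131836, 51.96070098876953), 91.13109588623047)
(247, 149, 134, 135) 13750.5 ((313.83062744140625, 216.3465118408203), (131.3778076171875, 133.7362518310547), 23.794191360473633)
```

View pics/w1.png

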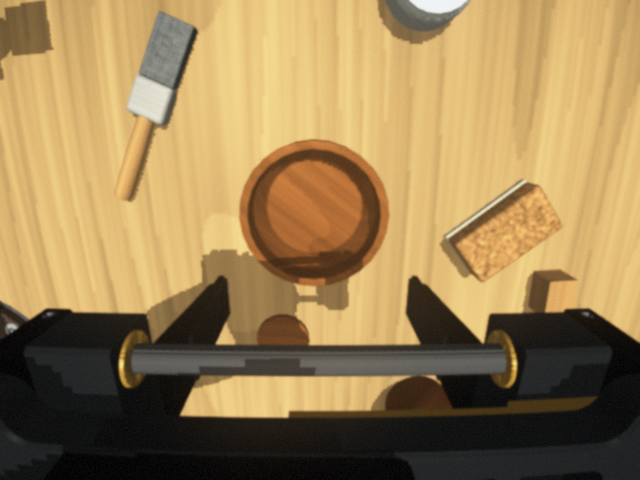

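The wrist view shows the wide pot's outer rim centred near (315,212), spanning columns 240–389, with the lid and middle pot partly behind the gripper.

Run:
```python
from h import *
d=cam("wrist")
h=cv2.cvtColor(d["pixels"],cv2.COLOR_BGR2HSV)
print(h[211,225:280:3].tolist());print(h[211,370:402:2].tolist());print(h[130:170:3,315].tolist());print(h[262:300:3,315].tolist())
print([tuple(np.round(x,1)) for x in plane(d,[(240,212),(389,212),(315,139),(315,285)],60)])
```

```text
[[19, 121, 224], [19, 120, 225], [20, 121, 230], [21, 113, 233], [20, 118, 232], [17, 141, 199], [13, 175, 168], [13, 172, 168], [13, 167, 98], [14, 167, 84], [13, 173, 118], [13, 171, 121], [13, 169, 119], [14, 174, 117], [13, 178, 142], [13, 172, 179], [13, 174, 179], [13, 173, 175], [13, 178, 168]]
[[13, 164, 95], [14, 164, 92], [14, 170, 90], [14, 162, 85], [14, 166, 80], [13, 167, 113], [14, 174, 169], [13, 175, 182], [14, 175, 178], [14, 155, 187], [18, 128, 219], [19, 123, 224], [19, 122, 224], [19, 124, 220], [19, 123, 222], [19, 122, 221]]
[[20, 118, 233], [20, 116, 233], [20, 115, 233], [19, 127, 217], [14, 174, 192], [14, 171, 198], [14, 173, 178], [14, 167, 101], [14, 172, 92], [14, 165, 93], [13, 173, 112], [13, 178, 181], [14, 175, 182], [13, 176, 178]]
[[14, 172, 92], [13, 170, 129], [11, 168, 88], [14, 170, 72], [14, 163, 75], [13, 170, 81], [13, 176, 154], [13, 173, 177], [15, 158, 191], [19, 118, 229], [19, 122, 227], [18, 129, 156], [18, 130, 141]]
[(np.float64(409.7), np.float64(249.3), np.float64(60.0)), (np.float64(556.9), np.float64(249.2), np.float64(60.0)), (np.float64(484.0), np.float64(318.8), np.float64(60.0)), (np.float64(483.6), np.float64(170.8), np.float64(60.0))]
```

Emit:
step_arm([
  {"tx": -219,"ty": 99},
  {"tx": -219,"ty": 99},
  {"tx": -219,"ty": 99},
  {"tx": -219,"ty": 99},
  {"tx": -219,"ty": 99},
  {"tx": -219,"ty": 99},
  {"tx": -219,"ty": 99},
  {"tx": -219,"ty": 99},
  {"tx": -219,"ty": 99},
])

```text
validation failed for argument at $.mo...
```

Run:
```python
from h import *
s=env.state(); print(s["eef_pos"],s["tcp_rot"])
d=cam("wrist","w2.png")
```

```text
[485.64986751 240.77553394 230.56016133] [-3.14126335e+00 -1.44959632e-04  1.57138200e+00]
```

View pics/w2.png

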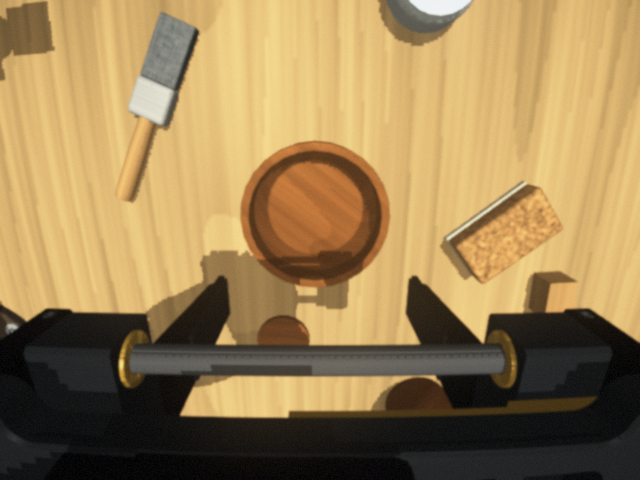

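The move was refused because it left out keys, so this is the same view, with the wide rim at about (315,213). I'll retry with all keys, aiming over the middle pot.

Emit:
step_arm([
  {"tx": -280,"ty": 139,"tz": 0,"roll": 0},
  {"tx": -280,"ty": 139,"tz": 0,"roll": 0},
  {"tx": -280,"ty": 139,"tz": 0,"roll": 0},
  {"tx": -280,"ty": 139,"tz": 0,"roll": 0},
  {"tx": -280,"ty": 139,"tz": 0,"roll": 0},
  {"tx": -280,"ty": 139,"tz": 0,"roll": 0},
  {"tx": -280,"ty": 139,"tz": 0,"roll": 0},
  {"tx": -280,"ty": 139,"tz": 0,"roll": 0},
  {"tx": -280,"ty": 139,"tz": 0,"roll": 0},
  {"tx": -280,"ty": 139,"tz": 0,"roll": 0},
])

```text
t: 2.23
eef_pos: [625.0, -39.1, 230.1]
tcp_rot: [-3.141, -0.0, 1.571]
ft_force: [-1.1, 0.5, 0.2]
opening: 1.002
grip_force: 0.0
```

```bash
cat >> h.py <<'E'
def wood(d):
    h=cv2.cvtColor(cv2.GaussianBlur(d["pixels"],(3,3),0),cv2.COLOR_BGR2HSV)
    m=((h[...,0]<17)&(h[...,1]>148)&(h[...,2]>45)).astype(np.uint8)*255
    return cv2.morphologyEx(cv2.morphologyEx(m,cv2.MORPH_OPEN,np.ones((3,3))),cv2.MORPH_CLOSE,np.ones((9,9)))
def rimfit(d,k,z,iters=6,tol=2.0):
    p=plane(d,k.reshape(-1,2)+0.0,z)[:,:2]; q=p
    for _ in range(iters):
        c,r=circ(q); e=np.abs(np.linalg.norm(p-c,axis=1)-r); q=p[e<max(tol,np.percentile(e,50))]
    return np.round(c,1),round(r,1),len(q)/len(p)
E
python3 - <<'E'
from h import *
s=env.state(); print(s["eef_pos"],s["tcp_rot"])
d=cam("wrist","w3.png"); np.save("w3.npy",d,allow_pickle=True)
for k in blobs(wood(d),1500):
    print(cv2.boundingRect(k),cv2.contourArea(k)); 
    for z in(60,80,100): print(z,rimfit(d,k,z))
m=wood(d); cv2.imwrite("pics/w3.png",np.vstack([cv2.resize(d["pixels"],(400,300)),cv2.resize(cv2.cvtColor(m,cv2.COLOR_GRAY2BGR),(400,300))]))
T=cam("top")
for k in blobs(wood(T),300): print("top",cv2.boundingRect(k),[rimfit(T,k,z,tol=3) for z in(8,60,80,100)])
E
```

```text
[624.98869738 -39.10686245 230.09030284] [-3.14070692e+00 -4.71912960e-04  1.57081165e+00]
(263, 166, 107, 107) 8700.5
60 (array([623.8, -40. ]), np.float64(53.0), 1.0)
80 (array([623.9, -34.9]), np.float64(49.9), 1.0)
100 (array([624. , -29.9]), np.float64(46.8), 1.0)
(117, 79, 62, 65) 3044.5
60 (array([467.2,  65.7]), np.float64(28.8), 1.0)
80 (array([476.6,  64.5]), np.float64(27.1), 1.0)
100 (array([485.9,  63.3]), np.float64(25.4), 1.0)
top (626, 334, 14, 95) [(array([ 257.4, -740.4]), np.float64(79.4), 0.4975609756097561), (array([ 260.7, -709.7]), np.float64(76.1), 0.4975609756097561), (array([ 262. , -697.8]), np.float64(74.8), 0.4975609756097561), (array([ 263.3, -686. ]), np.float64(73.6), 0.4975609756097561)]
top (29, 312, 29, 36) [(array([374.5, 644.7]), np.float64(37.7), 0.5), (array([373. , 617.8]), np.float64(36.1), 0.5), (array([372.4, 607.5]), np.float64(35.5), 0.5), (array([371.8, 597.1]), np.float64(34.9), 0.5)]
top (437, 259, 35, 30) [(array([ 506.5, -340.6]), np.float64(37.9), 0.5714285714285714), (array([ 499.4, -326.5]), np.float64(36.4), 0.5714285714285714), (
[... 1301 characters left out ...]
63), (array([ 987. , -132.8]), np.float64(65.8), 0.4962962962962963), (array([ 976.2, -130.6]), np.float64(64.7), 0.4962962962962963), (array([ 965.3, -128.4]), np.float64(63.6), 0.4962962962962963)]
top (150, 49, 61, 56) [(array([998.9, 348.9]), np.float64(64.2), 0.4980694980694981), (array([971.4, 334.3]), np.float64(61.6), 0.4980694980694981), (array([960.8, 328.7]), np.float64(60.5), 0.4980694980694981), (array([950.3, 323.1]), np.float64(59.5), 0.4980694980694981)]
top (209, 30, 155, 74) [(array([1124.3,   72.3]), np.float64(190.8), 0.5), (array([1091.6,   69.2]), np.float64(182.9), 0.5), (array([1079.,   68.]), np.float64(179.8), 0.5), (array([1066.4,   66.8]), np.float64(176.8), 0.5)]
```

View pics/w3.png

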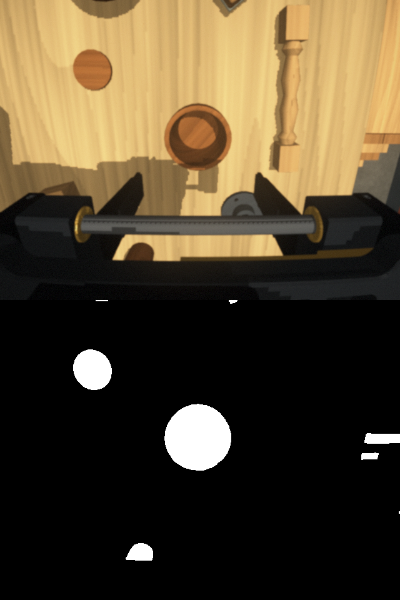

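The wrist view of the middle pot shows its rim centred near pixel (316,219), with the lid at (148,111). I'll check the wrist calibration against the fingertips and the top view.

Run:
```python
from h import *
d=cam("wrist"); s=env.state(); V=np.array(d["view"])
Rm=R.from_euler("xyz",s["tcp_rot"]).as_matrix()
c=-V[:3,:3].T@V[:3,3]; print("cam in tool",Rm.T@(c-s["eef_pos"]), "axis",Rm.T@V[2,:3])
P=np.array([[x,y,0] for x in(-10,10) for y in(-59.5,-47.5,47.5,59.5)])@Rm.T+s["eef_pos"]
uv=cv2.projectPoints(P,cv2.Rodrigues(V[:3,:3])[0],V[:3,3],d["mtx"],d["dist"])[0].reshape(-1,2); print(np.round(uv,1).tolist())
T=dict(d=0); T=cam("top"); T["pixels"]=cv2.imread("pics/top0.png")
for k in blobs(wood(T),300):
    x,y,w,h=cv2.boundingRect(k)
    if 170<x<460 and 240>y>195 or 245<y<300 and 170<x<460: print("top",(x,y,w,h),[rimfit(T,k,z,tol=3) for z in(8,60,80,100)])
for k in blobs(wood(d),1500): print("wrist",cv2.boundingRect(k),[rimfit(d,k,z) for z in(8,60,80)])
g=d["pixels"][255:315,190:450]; cv2.imwrite("pics/g.png",cv2.resize(g,None,fx=3,fy=3,interpolation=cv2.INTER_NEAREST))
```

```text
cam in tool [  84.48088363    0.48703653 -169.09569274] axis [-2.93753922e-01 -6.95809199e-04  9.55880824e-01]
[[207.2, 314.8], [229.1, 315.0], [404.6, 315.0], [426.5, 314.8], [203.5, 281.0], [226.1, 281.1], [407.5, 281.0], [430.2, 280.9]]
top (274, 287, 28, 29) [(array([441.1,  65.4]), np.float64(33.1), 1.0), (array([436.8,  62.7]), np.float64(31.7), 1.0), (array([435.2,  61.6]), np.float64(31.2), 1.0), (array([433.5,  60.5]), np.float64(30.6), 1.0)]
top (443, 259, 29, 29) [(array([ 508.9, -345. ]), np.float64(34.5), 1.0), (array([ 501.8, -330.7]), np.float64(33.1), 1.0), (array([ 499.1, -325.2]), np.float64(32.5), 1.0), (array([ 496.3, -319.7]), np.float64(32.0), 1.0)]
top (179, 249, 66, 66) [(array([488.5, 248.6]), np.float64(77.7), 0.9891304347826086), (array([482.2, 238.2]), np.float64(74.5), 0.9891304347826086), (array([479.8, 234.2]), np.float64(73.3), 0.9891304347826086), (array([477.4, 230.2]), np.float64(72.0), 0.9891304347826086)]
top (310, 198, 44, 44) [(array([639.8, -41.2]), np.float64(53.6), 0.984), (array([627.2, -39.5]), np.float64(51.4), 0.984), (array([622.3, -39. ]), np.float64(50.6), 1.0), (array([617.5, -38.3]), np.float64(49.7), 1.0)]
wrist (264, 168, 106, 106) [(array([623.6, -53.3]), np.float64(61.1), 1.0), (array([623.8, -40. ]), np.float64(53.0), 1.0), (array([623.9, -34.9]), np.float64(49.9), 1.0)]
wrist (118, 80, 62, 65) [(array([443. ,  68.8]), np.float64(33.2), 1.0), (array([467.1,  65.9]), np.float64(28.8), 1.0), (array([476.4,  64.8]), np.float64(27.1), 1.0)]
```

View pics/g.png

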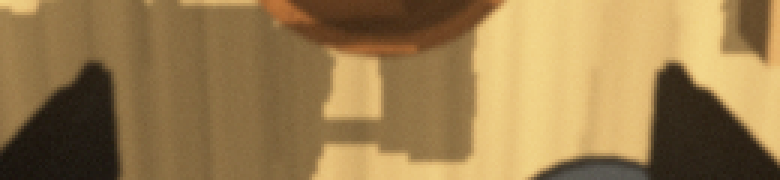

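The fingertips show at crop row 62, about pixel v=276, where the calibration predicts 281. The wrist camera therefore has a pitch bias of about 5 px, which also explains why it places objects 4–7 mm further in +y than the top view does. I'll correct for it and move just above the middle pot's near rim.

Emit:
step_arm([
  {"tx": 0,"ty": -49,"tz": 0,"roll": 0},
  {"tx": 0,"ty": -49,"tz": 60,"roll": 0},
  {"tx": 0,"ty": -49,"tz": 115,"roll": 0},
  {"tx": 0,"ty": -49,"tz": 115,"roll": 0},
  {"tx": 0,"ty": -49,"tz": 115,"roll": 0},
  {"tx": 0,"ty": -49,"tz": 115,"roll": 0},
  {"tx": 0,"ty": -49,"tz": 115,"roll": 0},
], grip=50)

```text
t: 3.02
eef_pos: [577.1, -39.2, 117.5]
tcp_rot: [3.139, 0.0, 1.572]
ft_force: [0.3, -0.3, -0.1]
opening: 0.571
grip_force: 0.0
```

```bash
cat >> h.py <<'E'
def wcam(save=None):  # wrist, principal point shifted for the pitch bias
    d=cam("wrist",save); d["mtx"]=np.array(d["mtx"]).copy(); d["mtx"][1,2]-=5; return d
E
python3 - <<'E'
from h import *
s=env.state(); print(s["eef_pos"],s["opening"])
d=wcam("w4.png")
for k in blobs(wood(d),1500): print("wrist",cv2.boundingRect(k),cv2.contourArea(k),[rimfit(d,k,z) for z in(76,80,84)])
E
```

```text
[577.05899638 -39.17539135 117.49752879] 0.570573543436904
wrist (311, 182, 158, 153) 17059.0 [(array([622. , -35.7]), np.float64(49.7), 0.5381679389312977), (array([621.2, -34.2]), np.float64(48.8), 0.5381679389312977), (array([620.4, -32.7]), np.float64(47.9), 0.5381679389312977)]
wrist (97, 56, 88, 92) 6112.0 [(array([475.4,  60.3]), np.float64(25.3), 1.0), (array([477.3,  60. ]), np.float64(24.8), 1.0), (array([479.2,  59.8]), np.float64(24.3), 1.0)]
```

View pics/w4.png

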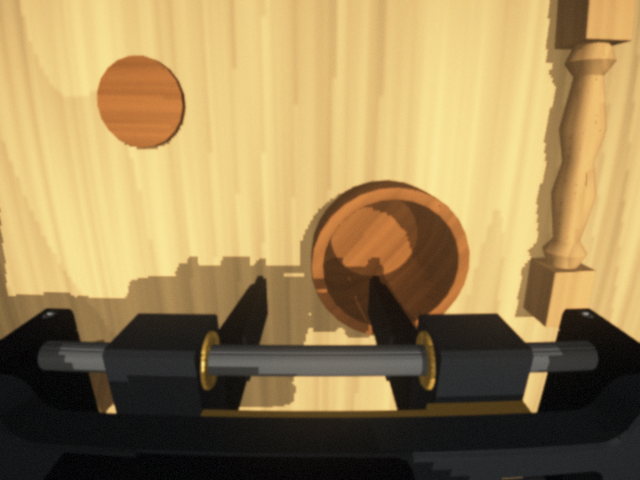

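The wrist view shows the middle rim spanning about (313..469), with its top edge at v=187, so its centre is near (391,262). The two fingertips straddle its left wall at (262,280) and (377,280). I'll triangulate against the previous view.

Run:
```python
from h import *
d=wcam(); a=np.load("w3.npy",allow_pickle=True).item(); a["mtx"]=np.array(a["mtx"]); a["mtx"][1,2]-=5
m=wood(a); k=[k for k in blobs(m,5000)][0]; e=cv2.fitEllipse(k); print(e)
print(np.round(tri(a,[e[0]],d,[(391,262)]),1), np.round(plane(d,[(391,262),(313,258),(469,258),(390,186)],80),1), plane(a,[e[0]],80))
# rim pixel profile on clean row/col
h=cv2.cvtColor(d["pixels"],cv2.COLOR_BGR2HSV)
print("row255 L",h[255,300:330,2].tolist()); print("R",h[255,452:480,2].tolist()); print("col391 top",h[176:206,391,2].tolist(), h[176:206,391,1].tolist())
# lid, two views at bench
print(rimfit(d,blobs(wood(d)[:170,:250],1500)[0],8),rimfit(a,blobs(wood(a)[:170,:250],1500)[0],8))
u=[cv2.fitEllipse(blobs(wood(q)[:170,:250],1500)[0])[0] for q in(a,d)]; print("lid tri",tri(a,[u[0]],d,[u[1]]))
```

```text
((316.1025085449219, 219.51275634765625), (105.14768981933594, 105.44259643554688), 75.74978637695312)
[[624.2 -37.3  78.9]] [[624.2 -36.4  80. ]
 [574.9 -33.6  80. ]
 [674.2 -33.8  80. ]
 [620.7  11.9  80. ]] [[623.94333726 -37.56084967  80.        ]]
row255 L [158, 154, 153, 157, 153, 155, 158, 156, 153, 153, 140, 122, 142, 174, 186, 191, 190, 189, 191, 191, 192, 191, 186, 164, 124, 96, 94, 91, 91, 91]
R [89, 87, 87, 90, 97, 123, 160, 179, 184, 189, 185, 182, 185, 186, 186, 189, 209, 232, 239, 240, 241, 242, 242, 241, 242, 240, 238, 236]
col391 top [238, 237, 235, 218, 170, 124, 106, 104, 104, 109, 123, 156, 189, 201, 200, 200, 196, 191, 188, 182, 181, 175, 162, 140, 119, 117, 115, 114, 118, 116] [113, 114, 115, 127, 138, 152, 161, 159, 162, 159, 170, 173, 170, 170, 172, 170, 170, 174, 171, 178, 169, 172, 170, 175, 174, 166, 169, 170, 169, 171]
(array([442.6,  65.1]), np.float64(33.5), 1.0) (array([442.4,  63.7]), np.float64(33.4), 1.0)
lid tri [[463.87881819  62.36905176  52.33311936]]
```

The rim triangulates to z≈79 with its centre at (624,-37). I'll descend over the wall and then close.

Emit:
step_arm([
  {"tx": 2,"ty": 1,"tz": 20,"roll": 0},
  {"tx": 2,"ty": 1,"tz": 40,"roll": 0},
  {"tx": 2,"ty": 1,"tz": 55,"roll": 0},
  {"tx": 2,"ty": 1,"tz": 60,"roll": 0},
  {"tx": 2,"ty": 1,"tz": 60,"roll": 0},
  {"tx": 2,"ty": 1,"tz": 60,"roll": 0},
], grip=50)

```text
t: 3.62
eef_pos: [577.7, -37.7, 56.8]
tcp_rot: [3.14, 0.0, 1.571]
ft_force: [1.0, -0.5, -0.2]
opening: 0.527
grip_force: 0.0
```

Emit:
step_arm([
  {"tx": 0,"ty": 0,"tz": 0,"roll": 0},
  {"tx": 0,"ty": 0,"tz": 0,"roll": 0},
  {"tx": 0,"ty": 0,"tz": 0,"roll": 0},
  {"tx": 0,"ty": 0,"tz": 0,"roll": 0},
  {"tx": 0,"ty": 0,"tz": 0,"roll": 0},
  {"tx": 0,"ty": 0,"tz": 0,"roll": 0},
  {"tx": 0,"ty": 0,"tz": 0,"roll": 0},
  {"tx": 0,"ty": 0,"tz": 0,"roll": 0},
  {"tx": 0,"ty": 0,"tz": 0,"roll": 0},
  {"tx": 0,"ty": 0,"tz": 0,"roll": 0},
], grip=0)

```text
t: 4.45
eef_pos: [577.2, -37.7, 55.7]
tcp_rot: [3.141, -0.0, 1.571]
ft_force: [0.1, -0.1, 1.4]
opening: 0.102
grip_force: 28.8
```

Gripped at about 9.7 mm on the wall. Lifting gently.

Emit:
step_arm([
  {"tx": 0,"ty": 0,"tz": -3,"roll": 0},
  {"tx": 0,"ty": 0,"tz": -8,"roll": 0},
  {"tx": 0,"ty": 0,"tz": -18,"roll": 0},
  {"tx": 0,"ty": 0,"tz": -32,"roll": 0},
  {"tx": 0,"ty": 0,"tz": -50,"roll": 0},
  {"tx": 0,"ty": 0,"tz": -70,"roll": 0},
  {"tx": 0,"ty": 0,"tz": -90,"roll": 0},
  {"tx": 0,"ty": 0,"tz": -105,"roll": 0},
  {"tx": 0,"ty": 0,"tz": -110,"roll": 0},
  {"tx": 0,"ty": 0,"tz": -110,"roll": 0},
  {"tx": 0,"ty": 0,"tz": -110,"roll": 0},
], grip=0)

```text
t: 5.37
eef_pos: [576.8, -37.6, 165.5]
tcp_rot: [-3.141, -0.0, 1.571]
ft_force: [-0.2, 0.4, -2.5]
opening: 0.098
grip_force: 28.8
```

Run:
```python
from h import *
s=env.state(); print(s["eef_pos"],s["tcp_rot"],s["ft_force"],s["moment"],s["grip_force"],s["opening"])
d=wcam("w5.png"); S=cam("side")
for k in blobs(wood(d),2500): print("wrist",cv2.boundingRect(k),cv2.contourArea(k),cv2.fitEllipse(k))
x0,y0,x1,y1=255,110,455,260
im=cv2.resize(S["pixels"][y0:y1,x0:x1],(800,600))[:, :]
cv2.imwrite("pics/m5.png",np.hstack([cv2.resize(d["pixels"],(480,360)),cv2.resize(S["pixels"][100:340,220:433],(320,360))]))
```

```text
[576.78979539 -37.57351762 165.46610819] [-3.14148295e+00 -1.11881199e-04  1.57081050e+00] [-0.20720619  0.43128666 -2.52174696] [-0.12030777  0.16400848 -0.01437369] 28.827314036898315 0.09819433819143504
wrist (308, 198, 214, 147) 22375.5 ((414.2532043457031, 275.8127746582031), (151.47962951660156, 222.0380401611328), 93.88859558105469)
wrist (130, 69, 74, 78) 4435.5 ((166.61862182617188, 107.71174621582031), (71.5030288696289, 79.00371551513672), 150.39271545410156)
```

View pics/m5.png

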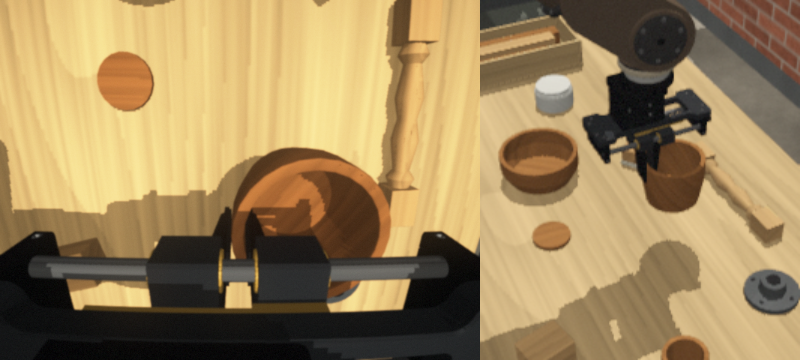

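The middle pot is held upright, with its rim near (414,276) in the wrist view. The side view shows it level and clear of the bench. Carrying it over the wide pot.

Emit:
step_arm([
  {"tx": 8,"ty": -4,"tz": 0,"roll": 0},
  {"tx": 28,"ty": -14,"tz": 0,"roll": 0},
  {"tx": 55,"ty": -28,"tz": 0,"roll": 0},
  {"tx": 86,"ty": -43,"tz": 0,"roll": 0},
  {"tx": 119,"ty": -60,"tz": 0,"roll": 0},
  {"tx": 152,"ty": -77,"tz": 0,"roll": 0},
  {"tx": 185,"ty": -94,"tz": 0,"roll": 0},
  {"tx": 215,"ty": -109,"tz": 0,"roll": 0},
  {"tx": 243,"ty": -123,"tz": 0,"roll": 0},
  {"tx": 262,"ty": -133,"tz": 0,"roll": 0},
  {"tx": 273,"ty": -138,"tz": 0,"roll": 0},
  {"tx": 276,"ty": -140,"tz": 0,"roll": 0},
], grip=0)

```text
t: 6.47
eef_pos: [436.0, 239.8, 165.3]
tcp_rot: [-3.141, 0.0, 1.573]
ft_force: [-0.0, 0.2, -1.6]
opening: 0.101
grip_force: 29.2
```

Run:
```python
from h import *
s=env.state(); print(s["eef_pos"],s["ft_force"],s["opening"],s["joints"])
# narrow pot + wide from side & top by first picture already; check wide from side view height via two-view
T=cam("top");S=cam("side");T["pixels"]=cv2.imread("pics/top0.png");S["pixels"]=cv2.imread("pics/side0.png")
for n,d in(("T",T),("S",S)):
    for k in blobs(wood(d),300):
        b=cv2.boundingRect(k)
        if 170<b[0]<460 and b[1]>170: print(n,b,[rimfit(d,k,z,tol=3) for z in ((60,100) if n=="T" else (60,))])
```

```text
[435.99751456 239.82183153 165.28560231] [-0.04106278  0.16026355 -1.5733251 ] 0.10112787262167687 [3.69958516e-01 3.75311850e-01 1.92297590e+00 2.43564636e-04
 8.43959267e-01 3.67597079e-01]
T (274, 287, 28, 29) [(array([436.8,  62.7]), np.float64(31.7), 1.0), (array([433.5,  60.5]), np.float64(30.6), 1.0)]
T (443, 259, 29, 29) [(array([ 501.8, -330.7]), np.float64(33.1), 1.0), (array([ 496.3, -319.7]), np.float64(32.0), 1.0)]
T (179, 249, 66, 66) [(array([482.2, 238.2]), np.float64(74.5), 0.9891304347826086), (array([477.4, 230.2]), np.float64(72.0), 0.9891304347826086)]
T (310, 198, 44, 44) [(array([627.2, -39.5]), np.float64(51.4), 0.984), (array([617.5, -38.3]), np.float64(49.7), 1.0)]
T (206, 171, 44, 47) [(array([688.6, 208. ]), np.float64(55.2), 0.49523809523809526), (array([676.9, 201.1]), np.float64(53.4), 0.49523809523809526)]
S (342, 325, 30, 50) [(array([ 496.8, -321.3]), np.float64(52.7), 0.4959349593495935)]
S (329, 228, 38, 45) [(array([616.4, -51.6]), np.float64(76.9), 0.496)]
S (234, 186, 50, 43) [(array([476.1, 211.2]), np.float64(90.6), 0.5)]
```

Emit:
step_arm([
  {"tx": 0,"ty": 0,"tz": 6,"roll": 0},
  {"tx": 0,"ty": 0,"tz": 18,"roll": 0},
  {"tx": 0,"ty": 0,"tz": 34,"roll": 0},
  {"tx": 0,"ty": 0,"tz": 50,"roll": 0},
  {"tx": 0,"ty": 0,"tz": 65,"roll": 0},
  {"tx": 0,"ty": 0,"tz": 78,"roll": 0},
  {"tx": 0,"ty": 0,"tz": 88,"roll": 0},
  {"tx": 0,"ty": 0,"tz": 94,"roll": 0},
  {"tx": 0,"ty": 0,"tz": 97,"roll": 0},
  {"tx": 0,"ty": 0,"tz": 97,"roll": 0},
  {"tx": 0,"ty": 0,"tz": 97,"roll": 0},
], grip=0)

```text
t: 7.48
eef_pos: [437.4, 238.3, 68.9]
tcp_rot: [3.141, -0.0, 1.57]
ft_force: [-0.4, -0.0, -2.3]
opening: 0.1
grip_force: 29.2
```

Emit:
step_arm([
  {"tx": 0,"ty": 0,"tz": 1,"roll": 0},
  {"tx": 0,"ty": 0,"tz": 2,"roll": 0},
  {"tx": 0,"ty": 0,"tz": 3,"roll": 0},
  {"tx": 0,"ty": 0,"tz": 4,"roll": 0},
  {"tx": 0,"ty": 0,"tz": 5,"roll": 0},
  {"tx": 0,"ty": 0,"tz": 5,"roll": 0},
  {"tx": 0,"ty": 0,"tz": 5,"roll": 0},
], grip=0)

```text
t: 8.07
eef_pos: [437.1, 238.4, 63.7]
tcp_rot: [3.141, -0.0, 1.571]
ft_force: [-0.6, 0.2, -0.1]
opening: 0.098
grip_force: 29.3
```

Emit:
step_arm([
  {"tx": 0,"ty": 0,"tz": 0.5,"roll": 0},
  {"tx": 0,"ty": 0,"tz": 0.5,"roll": 0},
  {"tx": 0,"ty": 0,"tz": 0.5,"roll": 0},
], grip=0)

```text
t: 8.32
eef_pos: [437.1, 238.4, 63.7]
tcp_rot: [3.141, -0.0, 1.571]
ft_force: [-3.6, -0.1, 7.3]
opening: 0.103
grip_force: 29.3
```

Emit:
step_arm([
  {"tx": 0,"ty": 0,"tz": 0,"roll": 0},
  {"tx": 0,"ty": 0,"tz": 0,"roll": 0},
  {"tx": 0,"ty": 0,"tz": 0,"roll": 0},
  {"tx": 0,"ty": 0,"tz": 0,"roll": 0},
  {"tx": 0,"ty": 0,"tz": 0,"roll": 0},
], grip=26)

```text
t: 8.73
eef_pos: [437.1, 238.4, 63.1]
tcp_rot: [3.142, -0.0, 1.571]
ft_force: [0.2, -0.1, 0.2]
opening: 0.272
grip_force: 0.0
```

Emit:
step_arm([
  {"tx": 0,"ty": 0,"tz": -4,"roll": 0},
  {"tx": 0,"ty": 0,"tz": -12,"roll": 0},
  {"tx": 0,"ty": 0,"tz": -25,"roll": 0},
  {"tx": 0,"ty": 0,"tz": -55,"roll": 0},
  {"tx": 0,"ty": 25,"tz": -90,"roll": 0},
  {"tx": 0,"ty": 46,"tz": -125,"roll": 0},
  {"tx": 0,"ty": 46,"tz": -160,"roll": 0},
  {"tx": 0,"ty": 46,"tz": -167,"roll": 0},
  {"tx": 0,"ty": 46,"tz": -167,"roll": 0},
  {"tx": 0,"ty": 46,"tz": -167,"roll": 0},
  {"tx": 0,"ty": 46,"tz": -167,"roll": 0},
], grip=26)

```text
t: 9.65
eef_pos: [482.2, 238.1, 228.9]
tcp_rot: [-3.139, 0.001, 1.571]
ft_force: [0.0, 0.9, -0.1]
opening: 0.272
grip_force: 0.0
```

Run:
```python
from h import *
s=env.state(); print(s["eef_pos"],s["ft_force"],s["opening"])
d=wcam("w6.png")
h=cv2.cvtColor(d["pixels"],cv2.COLOR_BGR2HSV)
for k in blobs(wood(d),2500): print(cv2.boundingRect(k),cv2.contourArea(k),"wide outer@60",rimfit(d,k,60))
# wide/middle rim edges along the row through the image centre
g=cv2.GaussianBlur(d["pixels"],(3,3),0)
for v in (190,200,210,220): print(v,[(u,int(h[v,u,2])) for u in range(236,396,3)])
```

```text
[482.16606008 238.13755901 228.89863793] [ 0.04544354  0.93364522 -0.08707422] 0.2719165487200386
(244, 139, 150, 147) 16920.0 wide outer@60 (array([483.1, 238.2]), np.float64(73.6), 0.9976076555023924)
190 [(236, 237), (239, 236), (242, 239), (245, 234), (248, 188), (251, 184), (254, 179), (257, 90), (260, 102), (263, 113), (266, 111), (269, 113), (272, 130), (275, 168), (278, 193), (281, 195), (284, 192), (287, 145), (290, 78), (293, 111), (296, 130), (299, 172), (302, 170), (305, 168), (308, 168), (311, 161), (314, 161), (317, 156), (320, 149), (323, 109), (326, 116), (329, 110), (332, 112), (335, 111), (338, 114), (341, 115), (344, 104), (347, 80), (350, 99), (353, 165), (356, 176), (359, 185), (362, 168), (365, 104), (368, 99), (371, 100), (374, 100), (377, 90), (380, 100), (383, 191), (386, 191), (389, 191), (392, 227), (395, 231)]
200 [(236, 235), (239, 237), (242, 236), (245, 189), (248, 184), (251, 183), (254, 101), (257, 94), (260, 116), (263, 115), (266, 122), (269, 141), (272, 196), (275, 199), (278, 163), (281, 76), (284, 79), (287, 111), (290, 184), (293, 182), (296, 17
[... 970 characters left out ...]
87), (383, 84), (386, 163), (389, 183), (392, 183), (395, 221)]
220 [(236, 243), (239, 244), (242, 243), (245, 193), (248, 190), (251, 175), (254, 85), (257, 87), (260, 130), (263, 130), (266, 181), (269, 188), (272, 141), (275, 89), (278, 84), (281, 85), (284, 84), (287, 91), (290, 160), (293, 164), (296, 167), (299, 164), (302, 170), (305, 183), (308, 188), (311, 194), (314, 194), (317, 190), (320, 185), (323, 186), (326, 188), (329, 183), (332, 177), (335, 168), (338, 177), (341, 185), (344, 183), (347, 160), (350, 91), (353, 83), (356, 82), (359, 82), (362, 76), (365, 91), (368, 175), (371, 178), (374, 141), (377, 95), (380, 80), (383, 86), (386, 172), (389, 188), (392, 191), (395, 228)]
```

The wide pot centres at (483.1,238.2), and the middle pot's rim spans u=264–375 around it, so it's seated. On to the narrow pot.

Emit:
step_arm([
  {"tx": -40,"ty": 1,"tz": 0,"roll": 0},
  {"tx": -80,"ty": 2,"tz": 0,"roll": 0},
  {"tx": -120,"ty": 3,"tz": 0,"roll": 0},
  {"tx": -160,"ty": 4,"tz": 0,"roll": 0},
  {"tx": -200,"ty": 5,"tz": 0,"roll": 0},
  {"tx": -240,"ty": 6,"tz": 0,"roll": 0},
  {"tx": -280,"ty": 7,"tz": 0,"roll": 0},
  {"tx": -320,"ty": 8,"tz": 0,"roll": 0},
  {"tx": -360,"ty": 9,"tz": 0,"roll": 0},
  {"tx": -400,"ty": 10,"tz": 0,"roll": 0},
  {"tx": -440,"ty": 11,"tz": 0,"roll": 0},
  {"tx": -480,"ty": 13,"tz": 0,"roll": 0},
], grip=95)

```text
t: 10.7
eef_pos: [495.2, -243.3, 228.8]
tcp_rot: [-3.14, -0.001, 1.571]
ft_force: [1.0, 1.3, -0.4]
opening: 0.994
grip_force: 0.0
```

Emit:
step_arm([
  {"tx": -78,"ty": 2,"tz": 0,"roll": 0},
  {"tx": -78,"ty": 2,"tz": 0,"roll": 0},
  {"tx": -78,"ty": 2,"tz": 0,"roll": 0},
  {"tx": -78,"ty": 2,"tz": 0,"roll": 0},
  {"tx": -78,"ty": 2,"tz": 0,"roll": 0},
], grip=95)

```text
t: 11.12
eef_pos: [497.6, -319.0, 228.8]
tcp_rot: [-3.14, -0.002, 1.57]
ft_force: [0.2, -0.2, 0.2]
opening: 0.997
grip_force: 0.0
```

Run:
```python
from h import *
s=env.state(); print(s["eef_pos"],s["tcp_rot"],s["opening"],s["joints"][5])
a=cv2.cvtColor(cv2.imread("pics/w6.png"),cv2.COLOR_BGR2HSV)
print("mid col319 V",[(v,int(a[v,319,2])) for v in range(135,290,3)])
d=wcam("w7.png"); np.save("w7.npy",d,allow_pickle=True)
for k in blobs(wood(d),1500): print(cv2.boundingRect(k),cv2.contourArea(k),cv2.fitEllipse(k),[rimfit(d,k,z) for z in(96,100)])
h=cv2.cvtColor(d["pixels"],cv2.COLOR_BGR2HSV)
print([(v,int(h[v,317,2])) for v in range(150,290,3)])
```

```text
[ 497.59832404 -318.9626814   228.79655605] [-3.13969491e+00 -1.90264601e-03  1.57045320e+00] 0.9968875652768269 -0.681690997177963
mid col319 V [(135, 236), (138, 185), (141, 208), (144, 197), (147, 152), (150, 95), (153, 94), (156, 101), (159, 133), (162, 198), (165, 167), (168, 105), (171, 178), (174, 176), (177, 154), (180, 106), (183, 102), (186, 100), (189, 134), (192, 164), (195, 162), (198, 173), (201, 183), (204, 183), (207, 186), (210, 191), (213, 196), (216, 194), (219, 187), (222, 182), (225, 184), (228, 189), (231, 187), (234, 179), (237, 173), (240, 150), (243, 108), (246, 107), (249, 102), (252, 106), (255, 100), (258, 91), (261, 72), (264, 70), (267, 72), (270, 100), (273, 110), (276, 100), (279, 151), (282, 174), (285, 202), (288, 231)]
(281, 187, 71, 78) 4131.5 ((316.38641357421875, 227.00975036621094), (68.8334732055664, 77.04930114746094), 0.7553662657737732) [(array([ 496.7, -323.3]), np.float64(31.8), 0.775609756097561), (array([ 496.7, -322. ]), np.float64(31.4), 0.775609756097561)]
[(150, 235), (153, 233), (156, 234), (159, 233), (162, 234), (165, 234), (168, 233), (171, 234), (174, 233), (177, 233), (180, 233), (183, 228), (186, 118), (189, 100), (192, 101), (195, 116), (198, 194), (201, 191), (204, 138), (207, 114), (210, 103), (213, 122), (216, 183), (219, 177), (222, 172), (225, 172), (228, 140), (231, 95), (234, 93), (237, 91), (240, 91), (243, 95), (246, 89), (249, 90), (252, 92), (255, 91), (258, 132), (261, 182), (264, 125), (267, 145), (270, 163), (273, 219), (276, 218), (279, 211), (282, 180), (285, 180), (288, 181)]
```

Run:
```python
from h import *
d=wcam()
print("narrow",np.round(plane(d,[(316.4,230),(316,196.5),(316,263.5),(281,229),(352,229)],100),1).tolist())
d=dict(np.load("w7.npy",allow_pickle=True).item()); V=np.array(d["view"]).copy(); 
# w6 view = w7 view translated by tool displacement
V[:3,3]-=V[:3,:3]@(np.array([482.17,238.14,228.9])-np.array([497.6,-318.96,228.8])); d["view"]=V
print("middle",np.round(plane(d,[(319.5,169.5),(264.5,221),(375.5,221)],88),1).tolist())
```

```text
narrow [[497.1, -321.0, 100.0], [496.8, -291.0, 100.0], [496.7, -352.7, 100.0], [465.8, -320.1, 100.0], [528.5, -320.0, 100.0]]
middle [[484.1, 287.4, 88.0], [434.0, 240.9, 88.0], [535.1, 240.9, 88.0]]
```

Emit:
step_arm([
  {"tx": 0,"ty": 0,"tz": 40,"roll": 0},
  {"tx": 0,"ty": 0,"tz": 80,"roll": 0},
  {"tx": 0,"ty": 0,"tz": 100,"roll": 0},
  {"tx": 0,"ty": 0,"tz": 100,"roll": 0},
  {"tx": 0,"ty": 0,"tz": 100,"roll": 0},
  {"tx": 0,"ty": 0,"tz": 100,"roll": 0},
], grip=95)

```text
t: 11.72
eef_pos: [498.9, -319.5, 131.8]
tcp_rot: [3.14, 0.001, 1.572]
ft_force: [-0.2, -0.6, -0.4]
opening: 0.994
grip_force: 0.0
```

Run:
```python
from h import *
s=env.state(); print(s["eef_pos"])
d=wcam("w8.png"); h=cv2.cvtColor(d["pixels"],cv2.COLOR_BGR2HSV)
for k in blobs(wood(d),1500): print(cv2.boundingRect(k),cv2.contourArea(k))
print([(v,int(h[v,316,2])) for v in range(180,345,3)])
for v in(260,270,280): print(v,[(u,int(h[v,u,2])) for u in range(235,400,3)])
```

```text
[ 498.91986014 -319.4978369   131.77283543]
(263, 201, 102, 117) 8734.5
[(180, 230), (183, 230), (186, 230), (189, 231), (192, 231), (195, 231), (198, 225), (201, 108), (204, 94), (207, 97), (210, 96), (213, 98), (216, 98), (219, 99), (222, 105), (225, 187), (228, 189), (231, 183), (234, 138), (237, 132), (240, 172), (243, 174), (246, 167), (249, 165), (252, 169), (255, 145), (258, 87), (261, 85), (264, 85), (267, 70), (270, 65), (273, 68), (276, 68), (279, 76), (282, 82), (285, 67), (288, 69), (291, 66), (294, 67), (297, 70), (300, 66), (303, 70), (306, 65), (309, 87), (312, 98), (315, 101), (318, 123), (321, 139), (324, 139), (327, 138), (330, 140), (333, 139), (336, 211), (339, 226), (342, 227)]
260 [(235, 156), (238, 161), (241, 153), (244, 152), (247, 157), (250, 166), (253, 172), (256, 215), (259, 235), (262, 236), (265, 166), (268, 170), (271, 163), (274, 139), (277, 78), (280, 81), (283, 78), (286, 85), (289, 86), (292, 79), (295, 82), (298, 88), (301, 86), (304, 85), (307, 84), (310, 80), (313, 86), (316, 86), (319, 89), (322, 86), (325, 84), (328, 89), (331, 81), (334, 71),
[... 823 characters left out ...]
), (385, 236), (388, 230), (391, 222), (394, 219), (397, 213)]
280 [(235, 151), (238, 154), (241, 151), (244, 152), (247, 154), (250, 159), (253, 163), (256, 162), (259, 160), (262, 154), (265, 110), (268, 105), (271, 103), (274, 79), (277, 66), (280, 65), (283, 62), (286, 64), (289, 63), (292, 63), (295, 63), (298, 66), (301, 73), (304, 75), (307, 77), (310, 80), (313, 79), (316, 81), (319, 82), (322, 82), (325, 80), (328, 75), (331, 72), (334, 67), (337, 64), (340, 68), (343, 70), (346, 76), (349, 78), (352, 79), (355, 106), (358, 110), (361, 112), (364, 134), (367, 141), (370, 145), (373, 184), (376, 231), (379, 237), (382, 237), (385, 233), (388, 228), (391, 220), (394, 216), (397, 216)]
```

Emit:
step_arm([
  {"tx": -1.5,"ty": -1,"tz": 20,"roll": 0},
  {"tx": -1.5,"ty": -1,"tz": 38,"roll": 0},
  {"tx": -1.5,"ty": -1,"tz": 48,"roll": 0},
  {"tx": -1.5,"ty": -1,"tz": 50,"roll": 0},
  {"tx": -1.5,"ty": -1,"tz": 50,"roll": 0},
  {"tx": -1.5,"ty": -1,"tz": 50,"roll": 0},
], grip=95)

```text
t: 12.27
eef_pos: [497.6, -321.4, 81.2]
tcp_rot: [3.14, 0.001, 1.571]
ft_force: [0.6, -0.3, -0.6]
opening: 1.0
grip_force: 0.0
```

Emit:
step_arm([
  {"tx": 0,"ty": 0,"tz": 0,"roll": 0},
  {"tx": 0,"ty": 0,"tz": 0,"roll": 0},
  {"tx": 0,"ty": 0,"tz": 0,"roll": 0},
  {"tx": 0,"ty": 0,"tz": 0,"roll": 0},
  {"tx": 0,"ty": 0,"tz": 0,"roll": 0},
  {"tx": 0,"ty": 0,"tz": 0,"roll": 0},
  {"tx": 0,"ty": 0,"tz": 0,"roll": 0},
  {"tx": 0,"ty": 0,"tz": 0,"roll": 0},
  {"tx": 0,"ty": 0,"tz": 0,"roll": 0},
], grip=40)

```text
t: 13.02
eef_pos: [497.1, -321.2, 80.2]
tcp_rot: [3.141, 0.0, 1.571]
ft_force: [-0.8, 0.4, 2.0]
opening: 0.656
grip_force: 30.0
```

Emit:
step_arm([
  {"tx": 0,"ty": 0,"tz": -3,"roll": 0},
  {"tx": 0,"ty": 0,"tz": -9,"roll": 0},
  {"tx": 0,"ty": 0,"tz": -20,"roll": 0},
  {"tx": 0,"ty": 0,"tz": -38,"roll": 0},
  {"tx": 0,"ty": 0,"tz": -60,"roll": 0},
  {"tx": 0,"ty": 0,"tz": -82,"roll": 0},
  {"tx": 0,"ty": 0,"tz": -102,"roll": 0},
  {"tx": 0,"ty": 0,"tz": -118,"roll": 0},
  {"tx": 0,"ty": 0,"tz": -127,"roll": 0},
  {"tx": 0,"ty": 0,"tz": -130,"roll": 0},
  {"tx": 0,"ty": 0,"tz": -130,"roll": 0},
  {"tx": 0,"ty": 0,"tz": -130,"roll": 0},
], grip=40)

```text
t: 14.02
eef_pos: [496.8, -320.9, 209.5]
tcp_rot: [-3.141, -0.001, 1.571]
ft_force: [0.4, -0.5, -1.7]
opening: 0.661
grip_force: 30.0
```

Run:
```python
from h import *
s=env.state(); print(s["eef_pos"],s["ft_force"],s["opening"],s["grip_force"])
d=wcam("w9.png"); h=cv2.cvtColor(d["pixels"],cv2.COLOR_BGR2HSV)
print([(v,int(h[v,317,2])) for v in range(190,380,3)])
for v in(255,265): print(v,[(u,int(h[v,u,2])) for u in range(235,400,3)])
```

```text
[ 496.79187978 -320.92028447  209.49006283] [ 0.35395818 -0.52815537 -1.71217389] 0.6606946885825449 29.995388751849532
[(190, 243), (193, 243), (196, 242), (199, 243), (202, 243), (205, 243), (208, 243), (211, 184), (214, 106), (217, 108), (220, 107), (223, 106), (226, 106), (229, 106), (232, 107), (235, 106), (238, 107), (241, 109), (244, 109), (247, 100), (250, 191), (253, 211), (256, 207), (259, 207), (262, 193), (265, 185), (268, 181), (271, 122), (274, 108), (277, 91), (280, 75), (283, 91), (286, 73), (289, 68), (292, 70), (295, 70), (298, 69), (301, 67), (304, 68), (307, 67), (310, 68), (313, 68), (316, 67), (319, 68), (322, 66), (325, 69), (328, 69), (331, 64), (334, 71), (337, 70), (340, 70), (343, 68), (346, 54), (349, 62), (352, 85), (355, 81), (358, 103), (361, 112), (364, 115), (367, 114), (370, 112), (373, 106), (376, 178), (379, 237)]
255 [(235, 183), (238, 177), (241, 172), (244, 169), (247, 168), (250, 171), (253, 173), (256, 175), (259, 171), (262, 175), (265, 181), (268, 169), (271, 97), (274, 96), (277, 95), (280, 95), (283, 95), (286, 113), (289, 142), (292, 189)
[... 384 characters left out ...]
, (391, 233), (394, 237), (397, 238)]
265 [(235, 181), (238, 176), (241, 169), (244, 163), (247, 167), (250, 169), (253, 171), (256, 171), (259, 172), (262, 166), (265, 96), (268, 86), (271, 107), (274, 166), (277, 194), (280, 193), (283, 186), (286, 187), (289, 193), (292, 191), (295, 184), (298, 180), (301, 181), (304, 182), (307, 184), (310, 185), (313, 183), (316, 179), (319, 189), (322, 192), (325, 193), (328, 149), (331, 116), (334, 126), (337, 149), (340, 179), (343, 192), (346, 196), (349, 200), (352, 197), (355, 201), (358, 200), (361, 189), (364, 124), (367, 102), (370, 192), (373, 245), (376, 241), (379, 235), (382, 234), (385, 234), (388, 234), (391, 235), (394, 238), (397, 237)]
```

Held and centred in the hand. Carrying it to the nest at (484.4,237).

Emit:
step_arm([
  {"tx": 8,"ty": 0,"tz": 0,"roll": 0},
  {"tx": 26,"ty": 0,"tz": 0,"roll": 0},
  {"tx": 54,"ty": -1,"tz": 0,"roll": 0},
  {"tx": 88,"ty": -2,"tz": 0,"roll": 0},
  {"tx": 124,"ty": -3,"tz": 0,"roll": 0},
  {"tx": 160,"ty": -4,"tz": 0,"roll": 0},
  {"tx": 196,"ty": -5,"tz": 0,"roll": 0},
  {"tx": 232,"ty": -6,"tz": 0,"roll": 0},
  {"tx": 268,"ty": -7,"tz": 0,"roll": 0},
  {"tx": 304,"ty": -8,"tz": 0,"roll": 0},
  {"tx": 336,"ty": -9,"tz": 0,"roll": 0},
  {"tx": 366,"ty": -10,"tz": 0,"roll": 0},
], grip=40)

```text
t: 15.07
eef_pos: [485.6, 47.8, 209.9]
tcp_rot: [-3.141, -0.0, 1.572]
ft_force: [1.0, 0.4, -1.2]
opening: 0.658
grip_force: 30.0
```

Emit:
step_arm([
  {"tx": 30,"ty": 0,"tz": 0,"roll": 0},
  {"tx": 60,"ty": -1,"tz": 0,"roll": 0},
  {"tx": 90,"ty": -1,"tz": 0,"roll": 0},
  {"tx": 118,"ty": -2,"tz": 0,"roll": 0},
  {"tx": 144,"ty": -2,"tz": 0,"roll": 0},
  {"tx": 166,"ty": -2,"tz": 0,"roll": 0},
  {"tx": 182,"ty": -2,"tz": 0,"roll": 0},
  {"tx": 190,"ty": -2,"tz": 0,"roll": 0},
  {"tx": 192,"ty": -2,"tz": 0,"roll": 0},
  {"tx": 192,"ty": -2,"tz": 0,"roll": 0},
  {"tx": 192,"ty": -2,"tz": 0,"roll": 0},
], grip=40)

```text
t: 15.98
eef_pos: [484.7, 236.4, 210.0]
tcp_rot: [-3.141, 0.0, 1.571]
ft_force: [-0.3, -0.3, -0.3]
opening: 0.657
grip_force: 30.0
```

Run:
```python
from h import *
s=env.state(); print(s["eef_pos"],s["tcp_rot"],s["ft_force"],s["opening"])
d=wcam("w10.png"); h=cv2.cvtColor(d["pixels"],cv2.COLOR_BGR2HSV)
S=cam("side","s10.png")
for v in(200,210,220): print(v,[(u,int(h[v,u,2])) for u in range(235,400,3)])
print([(v,int(h[v,317,2])) for v in range(120,260,3)])
print("mid ring expected",np.round(cv2.projectPoints(np.array([[484.4+51*np.cos(a),237+51*np.sin(a),88.] for a in(0,1.57,3.14)]),cv2.Rodrigues(np.array(d["view"])[:3,:3])[0],np.array(d["view"])[:3,3],d["mtx"],d["dist"])[0].reshape(-1,2),1).tolist())
```

```text
[484.70609929 236.38868733 210.04001206] [-3.14127579e+00  1.78654617e-04  1.57071177e+00] [-0.27050014 -0.25094211 -0.34064386] 0.6566154295028791
200 [(235, 245), (238, 210), (241, 203), (244, 205), (247, 144), (250, 93), (253, 125), (256, 126), (259, 135), (262, 132), (265, 184), (268, 214), (271, 209), (274, 163), (277, 79), (280, 87), (283, 110), (286, 196), (289, 196), (292, 194), (295, 191), (298, 193), (301, 186), (304, 184), (307, 182), (310, 181), (313, 176), (316, 188), (319, 197), (322, 198), (325, 202), (328, 207), (331, 211), (334, 172), (337, 120), (340, 119), (343, 122), (346, 117), (349, 96), (352, 87), (355, 88), (358, 154), (361, 191), (364, 196), (367, 166), (370, 109), (373, 103), (376, 105), (379, 102), (382, 90), (385, 174), (388, 211), (391, 214), (394, 228), (397, 239)]
210 [(235, 240), (238, 192), (241, 189), (244, 179), (247, 96), (250, 98), (253, 136), (256, 136), (259, 140), (262, 208), (265, 209), (268, 182), (271, 90), (274, 89), (277, 92), (280, 97), (283, 178), (286, 195), (289, 192), (292, 191), (295, 184), (298, 183), (301, 182), (304, 179), (307, 1
[... 921 characters left out ...]
, 102), (382, 87), (385, 112), (388, 199), (391, 204), (394, 206), (397, 237)]
[(120, 243), (123, 243), (126, 243), (129, 244), (132, 244), (135, 236), (138, 218), (141, 222), (144, 208), (147, 130), (150, 106), (153, 103), (156, 114), (159, 147), (162, 213), (165, 189), (168, 109), (171, 190), (174, 195), (177, 186), (180, 120), (183, 114), (186, 114), (189, 123), (192, 179), (195, 177), (198, 185), (201, 194), (204, 199), (207, 198), (210, 176), (213, 97), (216, 93), (219, 95), (222, 94), (225, 93), (228, 96), (231, 99), (234, 97), (237, 98), (240, 100), (243, 98), (246, 103), (249, 154), (252, 213), (255, 207), (258, 208)]
mid ring expected [[375.9, 228.7], [316.7, 168.9], [257.6, 228.6]]
```

The middle ring sits where I expected it. Descending.

Emit:
step_arm([
  {"tx": 0,"ty": 0,"tz": 6,"roll": 0},
  {"tx": 0,"ty": 0,"tz": 18,"roll": 0},
  {"tx": 0,"ty": 0,"tz": 34,"roll": 0},
  {"tx": 0,"ty": 0,"tz": 50,"roll": 0},
  {"tx": 0,"ty": 0,"tz": 66,"roll": 0},
  {"tx": 0,"ty": 0,"tz": 81,"roll": 0},
  {"tx": 0,"ty": 0,"tz": 94,"roll": 0},
  {"tx": 0,"ty": 0,"tz": 103,"roll": 0},
  {"tx": 0,"ty": 0,"tz": 107,"roll": 0},
  {"tx": 0,"ty": 0,"tz": 108,"roll": 0},
  {"tx": 0,"ty": 0,"tz": 108,"roll": 0},
  {"tx": 0,"ty": 0,"tz": 108,"roll": 0},
], grip=40)

```text
t: 17.08
eef_pos: [485.4, 236.9, 102.7]
tcp_rot: [3.141, -0.0, 1.571]
ft_force: [-0.2, 0.2, -0.2]
opening: 0.661
grip_force: 30.0
```

Emit:
step_arm([
  {"tx": 0,"ty": 0,"tz": 1,"roll": 0},
  {"tx": 0,"ty": 0,"tz": 2,"roll": 0},
  {"tx": 0,"ty": 0,"tz": 3,"roll": 0},
  {"tx": 0,"ty": 0,"tz": 4,"roll": 0},
  {"tx": 0,"ty": 0,"tz": 5,"roll": 0},
  {"tx": 0,"ty": 0,"tz": 5,"roll": 0},
  {"tx": 0,"ty": 0,"tz": 5,"roll": 0},
], grip=40)

```text
t: 17.67
eef_pos: [485.1, 236.9, 97.1]
tcp_rot: [-3.142, -0.0, 1.571]
ft_force: [0.1, 0.2, -1.5]
opening: 0.658
grip_force: 30.0
```

Emit:
step_arm([
  {"tx": 0,"ty": 0,"tz": 0.5,"roll": 0},
  {"tx": 0,"ty": 0,"tz": 1,"roll": 0},
  {"tx": 0,"ty": 0,"tz": 1.5,"roll": 0},
  {"tx": 0,"ty": 0,"tz": 1.5,"roll": 0},
  {"tx": 0,"ty": 0,"tz": 1.5,"roll": 0},
], grip=40)

```text
t: 18.08
eef_pos: [485.1, 236.9, 96.1]
tcp_rot: [3.141, -0.0, 1.571]
ft_force: [-2.6, -0.3, 5.6]
opening: 0.659
grip_force: 30.0
```

Contact at z=96.1, as expected for full seating. Release and lift.

Emit:
step_arm([
  {"tx": 0,"ty": 0,"tz": 0,"roll": 0},
  {"tx": 0,"ty": 0,"tz": 0,"roll": 0},
  {"tx": 0,"ty": 0,"tz": 0,"roll": 0},
  {"tx": 0,"ty": 0,"tz": 0,"roll": 0},
  {"tx": 0,"ty": 0,"tz": -4,"roll": 0},
  {"tx": 0,"ty": 0,"tz": -14,"roll": 0},
  {"tx": 0,"ty": 0,"tz": -35,"roll": 0},
  {"tx": 0,"ty": 0,"tz": -70,"roll": 0},
  {"tx": 0,"ty": 0,"tz": -105,"roll": 0},
  {"tx": 0,"ty": 0,"tz": -133,"roll": 0},
  {"tx": 0,"ty": 0,"tz": -133,"roll": 0},
  {"tx": 0,"ty": 0,"tz": -133,"roll": 0},
], grip=90)

```text
t: 19.08
eef_pos: [485.4, 237.0, 230.6]
tcp_rot: [3.138, -0.001, 1.571]
ft_force: [0.5, -0.1, -0.6]
opening: 0.942
grip_force: 0.0
```

```bash
cat > ring.py <<'E'
from h import *
s=env.state(); print(s["eef_pos"],s["opening"])
d=wcam("w11.png"); h=cv2.cvtColor(d["pixels"],cv2.COLOR_BGR2HSV)
pr=lambda c,r,z:np.round(cv2.projectPoints(np.array([[c[0]+r*np.cos(a),c[1]+r*np.sin(a),float(z)] for a in(np.pi,0,np.pi/2,-np.pi/2)]),cv2.Rodrigues(np.array(d["view"])[:3,:3])[0],np.array(d["view"])[:3,3],d["mtx"],d["dist"])[0].reshape(-1,2)).tolist()
print("exp narrow",pr((485,237),32,116),"mid",pr((484.5,237),51,88),"wide",pr((483.1,238.2),75,60))
for v in(215,225): print(v,[(u,int(h[v,u,2])) for u in range(238,398,2)])
print([(v,int(h[v,318,2])) for v in range(130,290,2)])
E
python3 ring.py
```

```text
[485.38992679 237.02706585 230.64418519] 0.9424432189759642
exp narrow [[278.0, 232.0], [354.0, 232.0], [316.0, 194.0], [316.0, 267.0]] mid [[260.0, 223.0], [371.0, 223.0], [315.0, 167.0], [316.0, 275.0]] wide [[239.0, 215.0], [390.0, 215.0], [314.0, 137.0], [314.0, 284.0]]
215 [(238, 230), (240, 193), (242, 189), (244, 187), (246, 175), (248, 116), (250, 82), (252, 82), (254, 109), (256, 122), (258, 126), (260, 143), (262, 179), (264, 181), (266, 180), (268, 142), (270, 84), (272, 80), (274, 82), (276, 80), (278, 83), (280, 82), (282, 75), (284, 130), (286, 163), (288, 161), (290, 160), (292, 136), (294, 95), (296, 83), (298, 144), (300, 169), (302, 171), (304, 174), (306, 170), (308, 168), (310, 175), (312, 178), (314, 175), (316, 143), (318, 98), (320, 95), (322, 97), (324, 101), (326, 108), (328, 105), (330, 106), (332, 109), (334, 103), (336, 80), (338, 95), (340, 150), (342, 177), (344, 177), (346, 184), (348, 154), (350, 89), (352, 83), (354, 78), (356, 81), (358, 77), (360, 90), (362, 160), (364, 175), (366, 176), (368, 166), (370, 120), (372, 103), (374, 96), (376, 83), (378
[... 1280 characters left out ...]
118), (170, 174), (172, 186), (174, 180), (176, 163), (178, 106), (180, 101), (182, 99), (184, 91), (186, 82), (188, 90), (190, 89), (192, 91), (194, 95), (196, 120), (198, 188), (200, 194), (202, 183), (204, 151), (206, 111), (208, 107), (210, 101), (212, 99), (214, 93), (216, 113), (218, 164), (220, 179), (222, 177), (224, 171), (226, 172), (228, 165), (230, 113), (232, 88), (234, 88), (236, 86), (238, 85), (240, 89), (242, 89), (244, 90), (246, 89), (248, 92), (250, 87), (252, 88), (254, 84), (256, 90), (258, 88), (260, 95), (262, 155), (264, 172), (266, 118), (268, 108), (270, 152), (272, 145), (274, 103), (276, 93), (278, 151), (280, 174), (282, 171), (284, 154), (286, 144), (288, 143)]
```

The nest matches the predicted rings. On to the lid.

Emit:
step_arm([
  {"tx": -40,"ty": -10,"tz": 0,"roll": 0},
  {"tx": -78,"ty": -20,"tz": 0,"roll": 0},
  {"tx": -116,"ty": -30,"tz": 20,"roll": 0},
  {"tx": -152,"ty": -38,"tz": 50,"roll": 0},
  {"tx": -173,"ty": -43,"tz": 80,"roll": 0},
  {"tx": -173,"ty": -43,"tz": 100,"roll": 0},
  {"tx": -173,"ty": -43,"tz": 100,"roll": 0},
  {"tx": -173,"ty": -43,"tz": 100,"roll": 0},
  {"tx": -173,"ty": -43,"tz": 100,"roll": 0},
], grip=95)

```text
t: 19.88
eef_pos: [442.5, 64.4, 129.2]
tcp_rot: [3.142, -0.0, 1.571]
ft_force: [-0.5, 0.3, 0.1]
opening: 1.002
grip_force: 0.0
```

Run:
```python
from h import *
s=env.state(); print(s["eef_pos"],s["joints"])
d=wcam("w12.png")
for k in blobs(wood(d),1500): print(cv2.boundingRect(k),cv2.contourArea(k),cv2.fitEllipse(k),rimfit(d,k,8))
```

```text
[442.50930943  64.36899013 129.16221003] [-3.55169049e-03  3.69094245e-01  2.07612113e+00  2.30744217e-04
  6.96341549e-01 -4.23129890e-03]
(277, 190, 78, 76) 4534.5 ((315.85333251953125, 227.57676696777344), (75.27561950683594, 76.74492645263672), 94.85067749023438) (array([441.5,  65.2]), np.float64(33.2), 1.0)
(574, 12, 66, 109) 4422.5 ((614.151611328125, 68.27123260498047), (65.382080078125, 103.26087188720703), 4.434964179992676) (array([686.1, 195.2]), np.float64(34.0), 0.49834983498349833)
(264, 0, 238, 105) 18275.0 ((379.97137451171875, 43.749366760253906), (109.73876190185547, 249.31338500976562), 89.07530975341797) (array([488.4, 242.9]), np.float64(78.0), 0.5)
```

Emit:
step_arm([
  {"tx": 0.7,"ty": -0.8,"tz": 35,"roll": 0},
  {"tx": 0.7,"ty": -0.8,"tz": 70,"roll": 0},
  {"tx": 0.7,"ty": -0.8,"tz": 95,"roll": 0},
  {"tx": 0.7,"ty": -0.8,"tz": 110,"roll": 0},
  {"tx": 0.7,"ty": -0.8,"tz": 119,"roll": 0},
  {"tx": 0.7,"ty": -0.8,"tz": 123,"roll": 0},
  {"tx": 0.7,"ty": -0.8,"tz": 125,"roll": 0},
  {"tx": 0.7,"ty": -0.8,"tz": 125,"roll": 0},
  {"tx": 0.7,"ty": -0.8,"tz": 125,"roll": 0},
  {"tx": 0.7,"ty": -0.8,"tz": 125,"roll": 0},
], grip=95)

```text
t: 20.77
eef_pos: [441.8, 64.6, 4.5]
tcp_rot: [3.14, -0.0, 1.571]
ft_force: [-0.5, 0.3, 0.8]
opening: 0.999
grip_force: 0.0
```

Emit:
step_arm([
  {"tx": 0,"ty": 0,"tz": 1,"roll": 0},
  {"tx": 0,"ty": 0,"tz": 2,"roll": 0},
  {"tx": 0,"ty": 0,"tz": 2,"roll": 0},
  {"tx": 0,"ty": 0,"tz": 2,"roll": 0},
], grip=95)

```text
t: 21.1
eef_pos: [441.3, 64.6, 1.7]
tcp_rot: [3.141, -0.0, 1.571]
ft_force: [0.2, -0.7, 0.3]
opening: 1.002
grip_force: 0.0
```

Emit:
step_arm([
  {"tx": 0,"ty": 0,"tz": 0,"roll": 0},
  {"tx": 0,"ty": 0,"tz": 0,"roll": 0},
  {"tx": 0,"ty": 0,"tz": 0,"roll": 0},
  {"tx": 0,"ty": 0,"tz": 0,"roll": 0},
  {"tx": 0,"ty": 0,"tz": 0,"roll": 0},
  {"tx": 0,"ty": 0,"tz": 0,"roll": 0},
  {"tx": 0,"ty": 0,"tz": 0,"roll": 0},
  {"tx": 0,"ty": 0,"tz": 0,"roll": 0},
  {"tx": 0,"ty": 0,"tz": 0,"roll": 0},
], grip=50)

```text
t: 21.85
eef_pos: [441.3, 64.6, 1.6]
tcp_rot: [3.142, -0.0, 1.571]
ft_force: [0.1, -0.1, -0.5]
opening: 0.694
grip_force: 30.0
```

Emit:
step_arm([
  {"tx": 0,"ty": 0,"tz": -3,"roll": 0},
  {"tx": 0,"ty": 0,"tz": -9,"roll": 0},
  {"tx": 0,"ty": 0,"tz": -22,"roll": 0},
  {"tx": 0,"ty": 0,"tz": -42,"roll": 0},
  {"tx": 0,"ty": 0,"tz": -66,"roll": 0},
  {"tx": 0,"ty": 0,"tz": -92,"roll": 0},
  {"tx": 0,"ty": 0,"tz": -118,"roll": 0},
  {"tx": 0,"ty": 0,"tz": -142,"roll": 0},
  {"tx": 0,"ty": 0,"tz": -162,"roll": 0},
  {"tx": 0,"ty": 0,"tz": -173,"roll": 0},
  {"tx": 0,"ty": 0,"tz": -175,"roll": 0},
  {"tx": 0,"ty": 0,"tz": -175,"roll": 0},
], grip=50)

```text
t: 22.85
eef_pos: [441.3, 64.6, 177.4]
tcp_rot: [3.14, -0.0, 1.571]
ft_force: [0.4, 0.1, -0.9]
opening: 0.695
grip_force: 30.0
```

Emit:
step_arm([
  {"tx": 4,"ty": 1,"tz": 0,"roll": 0},
  {"tx": 14,"ty": 4,"tz": 0,"roll": 0},
  {"tx": 32,"ty": 8,"tz": 0,"roll": 0},
  {"tx": 56,"ty": 14,"tz": 0,"roll": 0},
  {"tx": 82,"ty": 21,"tz": 0,"roll": 0},
  {"tx": 108,"ty": 28,"tz": 0,"roll": 0},
  {"tx": 132,"ty": 34,"tz": 0,"roll": 0},
  {"tx": 152,"ty": 39,"tz": 0,"roll": 0},
  {"tx": 165,"ty": 42,"tz": 0,"roll": 0},
  {"tx": 171,"ty": 44,"tz": 0,"roll": 0},
  {"tx": 171,"ty": 44,"tz": 0,"roll": 0},
  {"tx": 171,"ty": 44,"tz": 0,"roll": 0},
], grip=50)

```text
t: 23.85
eef_pos: [484.9, 235.3, 176.2]
tcp_rot: [-3.141, 0.0, 1.571]
ft_force: [-0.3, -1.5, -1.1]
opening: 0.692
grip_force: 30.0
```

Run:
```python
from h import *
s=env.state(); print(s["eef_pos"],s["opening"],s["ft_force"])
d=wcam("w13.png"); h=cv2.cvtColor(d["pixels"],cv2.COLOR_BGR2HSV)
print([(v,int(h[v,318,2])) for v in range(150,340,3)])
```

```text
[484.93615391 235.26406592 176.15106539] 0.6915175164852441 [-0.31212974 -1.516453   -1.05367336]
[(150, 105), (153, 98), (156, 102), (159, 122), (162, 203), (165, 210), (168, 169), (171, 102), (174, 174), (177, 197), (180, 191), (183, 152), (186, 109), (189, 107), (192, 91), (195, 93), (198, 100), (201, 98), (204, 101), (207, 115), (210, 204), (213, 206), (216, 194), (219, 120), (222, 104), (225, 121), (228, 158), (231, 109), (234, 190), (237, 188), (240, 184), (243, 181), (246, 181), (249, 186), (252, 191), (255, 197), (258, 200), (261, 201), (264, 204), (267, 199), (270, 191), (273, 192), (276, 195), (279, 190), (282, 186), (285, 190), (288, 202), (291, 164), (294, 123), (297, 124), (300, 124), (303, 120), (306, 120), (309, 114), (312, 113), (315, 113), (318, 110), (321, 111), (324, 123), (327, 118), (330, 112), (333, 119), (336, 122), (339, 119)]
```

View pics/w13.png

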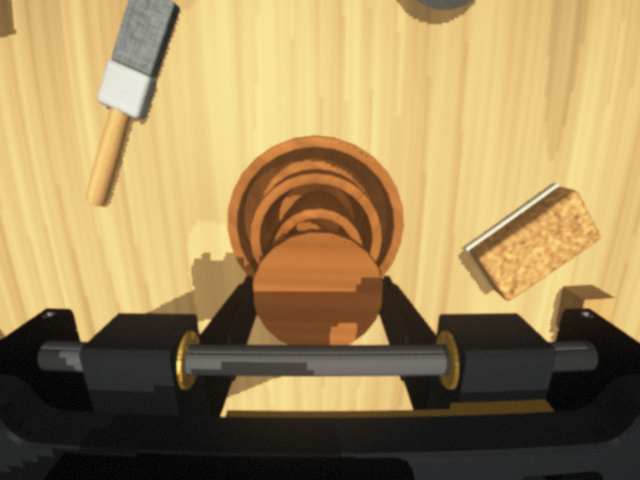

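The wrist view shows the lid held flat, with its disc centred near (318,290), and the nested rims concentric around (316,215). The lid's offset from the narrow rim works out to about 1 mm, so I'll lower it.

Emit:
step_arm([
  {"tx": -1,"ty": 0,"tz": 6,"roll": 0},
  {"tx": -1,"ty": 0,"tz": 18,"roll": 0},
  {"tx": -1,"ty": 0,"tz": 31,"roll": 0},
  {"tx": -1,"ty": 0,"tz": 42,"roll": 0},
  {"tx": -1,"ty": 0,"tz": 49,"roll": 0},
  {"tx": -1,"ty": 0,"tz": 53,"roll": 0},
  {"tx": -1,"ty": 0,"tz": 54,"roll": 0},
  {"tx": -1,"ty": 0,"tz": 54,"roll": 0},
  {"tx": -1,"ty": 0,"tz": 54,"roll": 0},
], grip=50)

```text
t: 24.65
eef_pos: [485.5, 234.5, 123.0]
tcp_rot: [3.141, -0.0, 1.571]
ft_force: [-0.4, -0.5, -0.1]
opening: 0.691
grip_force: 30.0
```

Emit:
step_arm([
  {"tx": 0,"ty": 0,"tz": 0.5,"roll": 0},
  {"tx": 0,"ty": 0,"tz": 1,"roll": 0},
  {"tx": 0,"ty": 0,"tz": 1.5,"roll": 0},
  {"tx": 0,"ty": 0,"tz": 2,"roll": 0},
  {"tx": 0,"ty": 0,"tz": 2.5,"roll": 0},
  {"tx": 0,"ty": 0,"tz": 3,"roll": 0},
  {"tx": 0,"ty": 0,"tz": 3.5,"roll": 0},
  {"tx": 0,"ty": 0,"tz": 3.5,"roll": 0},
  {"tx": 0,"ty": 0,"tz": 3.5,"roll": 0},
], grip=50)

```text
t: 25.4
eef_pos: [485.3, 234.6, 119.1]
tcp_rot: [-3.142, -0.0, 1.571]
ft_force: [-0.2, -0.3, -0.1]
opening: 0.688
grip_force: 30.0
```

Emit:
step_arm([
  {"tx": 0,"ty": 0,"tz": 0.5,"roll": 0},
  {"tx": 0,"ty": 0,"tz": 1,"roll": 0},
  {"tx": 0,"ty": 0,"tz": 1.5,"roll": 0},
  {"tx": 0,"ty": 0,"tz": 1.5,"roll": 0},
  {"tx": 0,"ty": 0,"tz": 1.5,"roll": 0},
], grip=50)

```text
t: 25.82
eef_pos: [485.3, 234.6, 117.7]
tcp_rot: [3.142, -0.0, 1.571]
ft_force: [0.9, 0.7, -0.2]
opening: 0.692
grip_force: 30.0
```

Emit:
step_arm([
  {"tx": 0,"ty": 0,"tz": 0.4,"roll": 0},
  {"tx": 0,"ty": 0,"tz": 0.8,"roll": 0},
  {"tx": 0,"ty": 0,"tz": 0.8,"roll": 0},
  {"tx": 0,"ty": 0,"tz": 0.8,"roll": 0},
], grip=50)

```text
t: 26.15
eef_pos: [485.4, 234.6, 117.6]
tcp_rot: [3.141, -0.0, 1.571]
ft_force: [-2.0, -1.6, 9.6]
opening: 0.693
grip_force: 30.0
```

Contact. Release and lift away.

Emit:
step_arm([
  {"tx": 0,"ty": 0,"tz": -0.4,"roll": 0},
  {"tx": 0,"ty": 0,"tz": -0.4,"roll": 0},
  {"tx": 0,"ty": 0,"tz": -0.4,"roll": 0},
  {"tx": 0,"ty": 0,"tz": -0.4,"roll": 0},
  {"tx": 0,"ty": 0,"tz": -0.4,"roll": 0},
  {"tx": 0,"ty": 0,"tz": -4,"roll": 0},
  {"tx": 0,"ty": 0,"tz": -14,"roll": 0},
  {"tx": 0,"ty": 0,"tz": -40,"roll": 0},
  {"tx": 0,"ty": 0,"tz": -75,"roll": 0},
  {"tx": 0,"ty": 0,"tz": -112,"roll": 0},
  {"tx": 0,"ty": 0,"tz": -112,"roll": 0},
  {"tx": 0,"ty": 0,"tz": -112,"roll": 0},
], grip=90)

```text
t: 27.15
eef_pos: [485.8, 234.8, 231.4]
tcp_rot: [3.137, -0.002, 1.571]
ft_force: [-0.3, 0.1, -0.4]
opening: 0.948
grip_force: 0.0
```

```bash
cat >> ring.py <<'E'
print("exp lid top",pr((485.4,236),34,124))
for v in(235,): print(v,[(u,int(h[v,u,2])) for u in range(238,398,2)])
E
python3 ring.py
```

```text
[485.83585904 234.78828751 231.40315253] 0.9479405809230897
exp narrow [[277.0, 229.0], [353.0, 229.0], [315.0, 192.0], [315.0, 265.0]] mid [[259.0, 221.0], [370.0, 221.0], [315.0, 165.0], [315.0, 272.0]] wide [[238.0, 213.0], [389.0, 212.0], [313.0, 134.0], [314.0, 282.0]]
215 [(238, 230), (240, 189), (242, 185), (244, 185), (246, 170), (248, 102), (250, 81), (252, 86), (254, 111), (256, 127), (258, 120), (260, 161), (262, 179), (264, 181), (266, 171), (268, 106), (270, 82), (272, 82), (274, 81), (276, 83), (278, 76), (280, 138), (282, 181), (284, 181), (286, 182), (288, 180), (290, 180), (292, 184), (294, 182), (296, 183), (298, 184), (300, 181), (302, 182), (304, 185), (306, 186), (308, 180), (310, 183), (312, 185), (314, 182), (316, 185), (318, 182), (320, 185), (322, 186), (324, 187), (326, 187), (328, 186), (330, 184), (332, 186), (334, 187), (336, 186), (338, 186), (340, 186), (342, 185), (344, 189), (346, 186), (348, 185), (350, 185), (352, 158), (354, 94), (356, 78), (358, 78), (360, 105), (362, 160), (364, 174), (366, 175), (368, 153), (370, 99), (372, 94), (374, 87), (376,
[... 2358 characters left out ...]
, 196), (282, 194), (284, 192), (286, 191), (288, 193), (290, 193), (292, 189), (294, 192), (296, 190), (298, 191), (300, 192), (302, 190), (304, 192), (306, 189), (308, 190), (310, 190), (312, 189), (314, 189), (316, 189), (318, 191), (320, 189), (322, 190), (324, 189), (326, 186), (328, 187), (330, 192), (332, 189), (334, 188), (336, 190), (338, 189), (340, 189), (342, 190), (344, 189), (346, 186), (348, 189), (350, 191), (352, 187), (354, 187), (356, 167), (358, 132), (360, 176), (362, 187), (364, 185), (366, 159), (368, 90), (370, 78), (372, 77), (374, 108), (376, 164), (378, 177), (380, 176), (382, 182), (384, 216), (386, 227), (388, 226), (390, 225), (392, 223), (394, 217), (396, 217)]
```

The lid's near edge reads a few pixels short, which could be a shadow or a tilt. I'll look from another spot.

Emit:
step_arm([
  {"tx": -35,"ty": 0,"tz": -5,"roll": 0},
  {"tx": -70,"ty": 0,"tz": -5,"roll": 0},
  {"tx": -70,"ty": 0,"tz": -5,"roll": 0},
  {"tx": -70,"ty": 0,"tz": -5,"roll": 0},
  {"tx": -70,"ty": 0,"tz": -5,"roll": 0},
], grip=90)

```text
t: 27.62
eef_pos: [485.1, 164.7, 233.2]
tcp_rot: [-3.14, -0.0, 1.57]
ft_force: [-0.3, -0.4, -0.4]
opening: 0.949
grip_force: 0.0
```

Run:
```python
from h import *
d=wcam("w15.png"); print(env.state()["eef_pos"])
c=d["pixels"]; e=cv2.Canny(cv2.GaussianBlur(c,(5,5),0),40,100); 
def proj(c0,r,z,n=72):
    a=np.linspace(0,2*np.pi,n,endpoint=False)
    return cv2.projectPoints(np.c_[c0[0]+r*np.cos(a),c0[1]+r*np.sin(a),np.full(n,float(z))],cv2.Rodrigues(np.array(d["view"])[:3,:3])[0],np.array(d["view"])[:3,3],d["mtx"],d["dist"])[0].reshape(-1,2)
cen=proj((485.4,236),0,124,1)[0]; print("cen",cen)
h=cv2.cvtColor(cv2.GaussianBlur(c,(3,3),0),cv2.COLOR_BGR2HSV)[...,2].astype(int)
# radial edge: first strong drop going outward, seen from the lid centre, between 0.8 and 1.15 of expected
p=proj((485.4,236),34,124); pts=[]
for q in p:
    t=np.linspace(.8,1.15,60); xy=cen+t[:,None]*(q-cen); v=h[xy[:,1].astype(int),xy[:,0].astype(int)]
    g=v[:-4]-v[4:]; i=g.argmax()
    if g[i]>40: pts.append(xy[i+2])
pts=np.array(pts,np.float32); E=cv2.fitEllipse(pts); X=cv2.fitEllipse(p.astype(np.float32))
print(len(pts),"seen",E,"expected",X); P=plane(d,pts,124); print("circle@124",circ(P), np.std(np.linalg.norm(P[:,:2]-circ(P)[0],axis=1)))
print(np.round(P[::4,:2]).tolist())
S=cam("side","s15.png"); T=cam("top","t15.png")
for n,q in(("T",T),("S",S)):
    uv=cv2.projectPoints(np.array([[485.,236.,124.]]),cv2.Rodrigues(np.array(q["view"])[:3,:3])[0],np.array(q["view"])[:3,3],q["mtx"],q["dist"])[0].ravel(); u,v=int(uv[0]),int(uv[1]); print(n,uv)
    hh=cv2.cvtColor(q["pixels"],cv2.COLOR_BGR2HSV)[...,2]; print([(y,int(hh[y,u])) for y in range(v-30,v+45,2)]); print([(x,int(hh[v,x])) for x in range(u-40,u+41,2)])
```

```text
[485.14843164 165.04377986 233.2285329 ]
cen [317.47746585 145.07123447]
41 seen ((318.51519775390625, 144.86062622070312), (86.8572998046875, 88.90887451171875), 2.227226495742798) expected ((317.48541259765625, 143.7152099609375), (88.30760192871094, 90.25785064697266), 179.92257690429688)
circle@124 (array([486.19899078, 235.166486  ]), np.float64(33.4975473535648)) 0.38090450587337693
[[520.0, 236.0], [513.0, 255.0], [504.0, 263.0], [488.0, 269.0], [477.0, 268.0], [467.0, 262.0], [459.0, 255.0], [453.0, 242.0], [459.0, 217.0], [468.0, 207.0], [519.0, 230.0]]
T [206.7562701  275.93079521]
[(245, 74), (247, 70), (249, 65), (251, 64), (253, 61), (255, 54), (257, 49), (259, 54), (261, 49), (263, 46), (265, 44), (267, 45), (269, 58), (271, 58), (273, 55), (275, 54), (277, 53), (279, 56), (281, 25), (283, 25), (285, 29), (287, 33), (289, 48), (291, 57), (293, 47), (295, 52), (297, 57), (299, 52), (301, 52), (303, 50), (305, 60), (307, 49), (309, 52), (311, 52), (313, 53), (315, 49), (317, 49), (319, 52)]
[(166, 11), (168, 19), (170, 33), (172, 60), (174, 63), (176, 67), (178, 63), (180
[... 634 characters left out ...]
 121), (191, 83), (193, 84), (195, 84), (197, 80), (199, 81), (201, 87), (203, 131), (205, 81), (207, 82), (209, 84), (211, 85), (213, 82), (215, 148), (217, 109), (219, 88), (221, 82), (223, 84), (225, 78)]
[(217, 204), (219, 207), (221, 208), (223, 211), (225, 215), (227, 210), (229, 209), (231, 208), (233, 205), (235, 206), (237, 205), (239, 202), (241, 203), (243, 200), (245, 188), (247, 161), (249, 160), (251, 159), (253, 159), (255, 162), (257, 165), (259, 169), (261, 168), (263, 167), (265, 164), (267, 163), (269, 162), (271, 190), (273, 189), (275, 190), (277, 195), (279, 200), (281, 199), (283, 196), (285, 192), (287, 188), (289, 201), (291, 200), (293, 202), (295, 200), (297, 199)]
```

The lid fits a flat circle at z=124, radius 33.5 mm, within 2 mm of the pot centre. The short near edge was a shadow. Handing in.

```bash
python3 -c "
from cell import env
print(env.job_done())"
```

```text
the job is handed in; nothing more can be done
None
```

I nested all three pots, laid the lid flat and centred to about 2 mm on the narrow rim, and handed the job in at about 28 s; no verdict was returned.

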